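# Unhook the tadka lid from its retaining hook and put it on the pan

### The job

Take the small aluminium lid off its barbed hook without straining the hook: find by feel where the barb is, then raise the lid, tilt it and back it over the barb tip. Carry it in the gripper to the tadka pan on the chopping board and set it down gently, fully seated with its plug inside the rim, then let go. Leave the pan standing where it is and the other things alone.

Things in the scene. Friction and masses are not known exactly. Their poses are not given: they have to be found in the camera images.
- hook_stand: The fixed hook stand. Origin: on the worktop below the hook's rod; x is the way the hook points (from post to barb tip), z up. Its flat steel base reaches 50 mm forward (+x), 100 mm back, 110 mm wide, 12 mm thick; the post stands at x = -82 mm, top 158 mm high
- stand_socket (a point): Point on the rod's axis at the post (stand x = -82, y = 0, z = 150 mm). Post: a springy strip 24 mm wide, giving about 10 N/mm pulled along x at the top and 15 to 25 N/mm under vertical load on the rod. More than about 10 N strains it. The socket reaches 29 mm forward of here, 14 mm thick
- stand_rod (a point): Point on the axis of the level round rod, 6 mm thick, straight above the stand's origin (z = 150 mm). The rod runs along stand +x to a knee, then turns up and forward, 60 degrees from level. It is clamped at a length that differs every time and IS NOT REPORTED: the knee is 10 to 38 mm forward (+x) of here, to be found by eye or by feel
- hook_seat (a point): Same point again, for the barb. Centre lines, x and z in mm from the knee in the stand's frame: upturn from (0, 0) to the tip (13, 22.5); from the tip a barb slants back to its point (3, 17.5); all 6 mm thick, round ends. An upright lid, eye centred on the rod, drawn along +x, meets the barb point with its tab when the eye's centre is 4 mm short of the knee
- lid: The small cast aluminium lid, 0.13 to 0.25 kg, hanging upright on the rod by the eye in its tab. Origin: centre of its underside, z up. Plug of 44 mm radius from z 0 to 6 mm, disc of 53 mm radius from z 6 to 11 mm, upright tab in the middle from z 11 to 70 mm. Its x is along the stand's x within 0.1 rad; the origin is -12 to 0 mm from the stand's along x
- lid_tab (a point): Middle of the solid upper part of the lid's tab (lid z = 57 mm), to be gripped from above. The tab is plain, 8 mm thick (lid x), 30 mm wide (lid y); solid from z 43.5 to 70 mm. Grip it across the 30 mm width: fingers closing along y stay clear of the hook
- lid_eye (a point): Centre of the eye (lid z = 33 mm), a window through the tab along lid x, 18 mm wide, 21 mm high; its top edge rests on the rod, so it starts 7.5 mm below the rod's axis. Upright it is about 5 mm too low to pass over the barb. Leaning about 40 degrees (disc swung to stand +x, tab top towards the post) it passes with about 2 mm spare each side
- lid_plug (a point): Lid's origin again, for the way off: lean to 40 degrees with the eye's centre at (-16, 0) from the knee (mm, stand x and z), then keep that lean and lead the eye's centre by (-3, 2), (0, 5), (2, 9.5), (5, 12.5), (11, 17.5), (22, 23) to (40, 23), where it is free
- pan: The empty stainless steel tadka pan, 0.35 kg, loose on the board: 100 mm across at the rim, 45 mm high. Origin: centre of its underside, z up. A thin straight handle leaves along its +x, to 190 mm from the centre and 63 mm high
- pan_rim (a point): Centre of the pan's mouth, 45 mm above its origin; inner radius here 47 mm, wall 3 mm. Seated, the lid's plug (44 mm radius) is inside and its disc lies on the rim: lid origin 39 mm above the pan's origin, 6 mm below this point. Any yaw of the lid will do
- board: the fixed beech chopping board, 360 mm (x) by 340 mm (y), 25 mm thick, its top 25 mm over the worktop. Origin: centre of its underside
- salt_box: the closed round bamboo salt box with a flat swivel cover, 82 mm across, 65 mm tall, standing on the board; a bystander. Origin: centre of its underside
- spatula: the spatula lying on the board, 215 mm long and 55 mm wide (flat rigid handle, yellow blade); a bystander. Origin: on its underside where handle and blade meet; x towards the blade's end
- tumbler: a plain steel tumbler, 68 mm across, 95 mm tall, near the hook stand; a bystander. Origin: centre of its underside
- katori: a small steel bowl, 84 mm across, 35 mm tall, near the hook stand; a bystander. Origin: centre of its underside
- spice_jar: a closed amber glass jar with steel cap, 48 mm across, 85 mm tall; a bystander. Origin: centre of its underside
Mind the look-alikes: they are no part of the job. Leave any green or orange look-alike of the lid alone.

How it is judged:
By the outcome, as a careful person would: the job done as asked, in the order asked, and still so for the second after the job is handed in, with the robot touching nothing.
It also fails if it takes over 69 s, if anything falls off the work surface, if the arm or the gripper's body presses on something with over 40 N, if the wrist force passes 120 N, or if a joint passes its speed limit or range.

### The arm

A 6-joint arm with a two-finger parallel gripper is mounted at the origin on the work surface. World frame = base frame: x ahead of the robot, y to its left, z up, the work surface at z = 0. Lengths are in m, angles in rad, forces in N, time in s.
With the tool pointing down it reaches from about 0.375 to 0.9 m from the base axis. Payload 3.1 kg.
Tool frame: the origin (TCP) lies between the finger pads; the fingertips stand 14 mm ahead of it and the grasp point (between the pads) lies 5 mm behind it (tips_ahead is the distance from the TCP to the fingertips, in m); x points along the fingers, z is the direction in which the jaws open and shut, and the axes are right-handed (so a half turn about x gives the same grasp; the last joint's range is limited). The gripper opens to 85 mm and grips with 20 to 120 N. Pads are 22 mm wide; open, the fingers measure 114 mm over their backs; the gripper's body (76 mm by 85 mm) begins 54 mm behind the grasp point. The pads swing forward as they close: fully open they stand 13 mm farther back than shut.
Start: joints at [-1.476, 0.527, 1.433, -0, 1.181, -0.178], TCP at [0.168, -0.602, 0.245] pointing down, gripper open.
Joint ranges: [-3.08, 3.08], [-0.75, 2.2], [0.22, 2.44], [-1.43, 4.57], [0, 2.65], [-2.85, 2.85]. Speed limits (rad/s): [2.79, 2.79, 3.14, 3.14, 3.14, 3.14].

### API

Orientations are given as a unit quaternion [x, y, z, w].
In Python, from bench import sense, capture, camera_params, close_job, tips_ahead gives the robot as it stands. The module is installed in compiled form; this text tells all that it offers.
- The arm moves only by the tool move_arm, never from a script. Its argument "motion" is a list of rows, each an object with "translation": the shift along the tool's x, y, z in mm, a list of three; "twist": the turn, a rotation vector about the tool's x, y, z in degrees, a list of three. A call has 1 to 10 rows; each row shifts and turns the commanded pose from where the row before left it, along the tool's axes as they then stand; what a row does not reach is not made up. A row lasts 1/8 s, in which the tool goes at most 62.5 mm and 10.7 degrees, less where a joint would pass 70% of its speed; a pose out of reach is approached as far as the arm can. A call is refused whole if a number of a shift passes 62.5 or a number of a turn 10.7, either way. A call with a gripper value outside its range is refused whole. "hand" is the closure, from -1 (fully open) to 1 (shut), so that 0 is half open, set as the call begins (left out, the last holds). The fingers move at their own pace and stop on an object; the grip force is fixed at half the most. Time passes only in rows, so rows that do not move let the fingers close. It gives the time, the measured TCP pose, the force and the opening at its end, in the units of the state.
- sense(): the state, without advancing time (a new reading comes with each control period).
- capture(name): name is "side" or "top" or "wrist"; returns the picture (400x640x3 uint8, red, green, blue); there is no depth.
- camera_params(name): a dict with "K" (3x3 intrinsics, pixels), "rvec" (rotation vector, rad) and "tvec" (3), from world to camera coordinates, as OpenCV has them. Camera axes: x right, y down, z forward; pixel columns grow to the right and rows downward; lengths in m; the calibration is good to about 2 mm. The wrist camera is an equidistant fisheye: a pixel r from the principal point sees the ray r / f radians off the axis. A picture is of the moment at which its call begins: read the wrist's pose just before it. camera_params takes no time and is no camera call; for the wrist camera it gives the pose at the moment of the call.
- close_job(): hands the job in, once; it reports no verdict.
The state is a dict: "t": time; "q": joint angles; "joint_vel": joint speeds; "tau": joint torques, N m; "tool_pos": TCP position; "tool_rot": TCP orientation; "force": force on the tool from outside, world axes, zero at the start; "ft_torque": the same for the moment, N m; "grip_width": opening from 0.0 (shut) to 1.0 (fully open).
Only numpy, scipy, OpenCV 4.12 (cv2) and the standard library are available. Lean on these libraries where they do the work, as an engineer would, in place of code of your own. Each camera call takes 0.05 s, during which the arm holds its last target.

## Working session

There is one attempt and no reset: what is moved stays moved. The work goes in short steps, Python scripts to look and compute and a tool call to move; the robot and the scene stay as the last step left them, time stands still between calls to the robot, and variables do not carry over. Pictures are saved under pics/ and viewed, and the job is handed in when it is done.

Besides the shell and the picture viewer there is one more tool, called after "Request:" by a JSON object that holds its "api" and its "payload". move_arm: Moves the arm, as the interface text tells. Its arguments: {"type":"object","properties":{"motion":{"type":"array","items":{"type":"object","properties":{"translation":{"type":"array","items":{"type":"number"}},"twist":{"type":"array","items":{"type":"number"}}}}},"hand":{"type":"number"}},"required":["motion"]}

```bash
mkdir -p pics; ls
python3 - <<'E'
from bench import *
import cv2,numpy as np
s=sense();print(s)
for n in ["side","top","wrist"]:
    p=camera_params(n);print(n,p)
    cv2.imwrite(f"pics/{n}0.png",capture(n)[:,:,::-1])
print(tips_ahead)
E
```

```text
pics
{'t': 0.0, 'q': array([-1.47647859e+00,  5.28438213e-01,  1.43390705e+00,  5.50269847e-07,
        1.18136769e+00, -1.78507034e-01]), 'joint_vel': array([-0.00114267, -0.00010849, -0.00042165, -0.00167072, -0.0002632 ,
       -0.00295849]), 'tau': array([ 4.76211117e-04, -4.42345798e+01, -1.78025508e+01, -2.07645662e-04,
        8.64404807e-03,  1.36957266e-05]), 'tool_pos': array([ 0.16836731, -0.60118993,  0.24434923]), 'tool_rot': array([ 0.42791212,  0.56385678, -0.42680805,  0.56284245]), 'force': array([0.4890528 , 0.57595715, 0.15216384]), 'ft_torque': array([ 0.00184576,  0.01222874, -0.00147772]), 'grip_width': 1.0002384752117102}
side {'K': array([[442.30794763,   0.        , 316.73723768],
       [  0.        , 442.30794763, 200.05083775],
       [  0.        ,   0.        ,   1.        ]]), 'rvec': array([ 0.84132918, -2.42608986,  1.22269871]), 'tvec': array([0.44241307, 0.31495529, 1.20415743])}
top {'K': array([[514.84943521,   0.        , 331.87129823],
       [  0.        , 514.84943521, 207.38485489],
       [  0.        ,   0.        ,   1.        ]]), 'rvec': array([ 2.18638305, -2.2231253 ,  0.04934417]), 'tvec': array([0.01061713, 0.54657367, 1.48162405])}
wrist {'K': array([[309.70691629,   0.        , 317.15340741],
       [  0.        , 309.70691629, 199.48818542],
       [  0.        ,   0.        ,   1.        ]]), 'rvec': array([-2.30870748,  1.75141134,  0.26274853]), 'tvec': array([-0.62344345, -0.0368105 ,  0.38087543])}
0.014
```

View pics/side0.png

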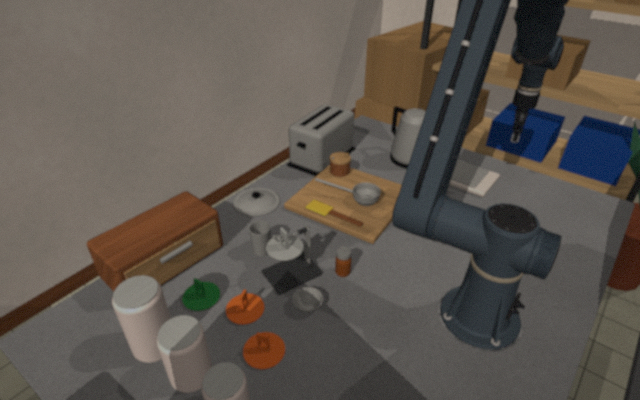

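View pics/top0.png

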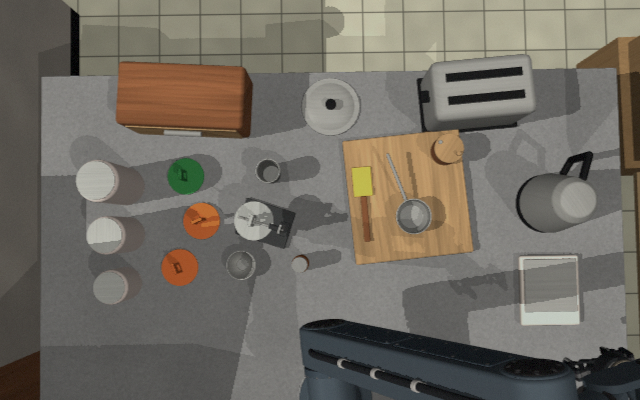

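View pics/wrist0.png

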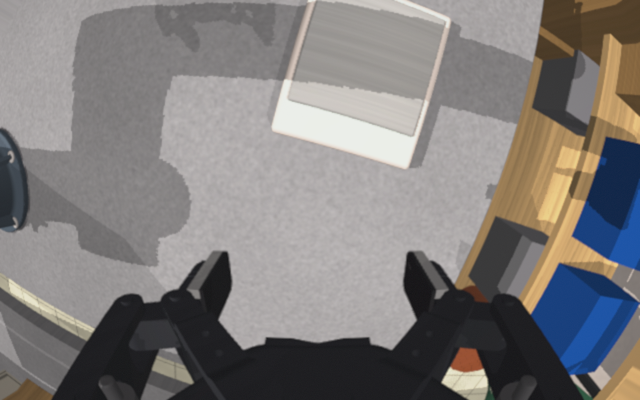

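The top view shows the silver lid on the hook stand near (255,220), the pan near (413,216), orange look-alikes at (201,221) and (180,267), a green one at (186,176), and a big white lid at (331,106). I'll enlarge the stand and the pan.

Run:
```python
import cv2
t=cv2.imread('pics/top0.png');s=cv2.imread('pics/side0.png')
cv2.imwrite('pics/tc.png',cv2.resize(t[180:265,215:315],None,fx=8,fy=7,interpolation=cv2.INTER_CUBIC)[:600])
cv2.imwrite('pics/sc.png',cv2.resize(s[215:300,240:340],None,fx=7,fy=7,interpolation=cv2.INTER_CUBIC))
cv2.imwrite('pics/tp.png',cv2.resize(t[120:270,335:480],None,fx=4,fy=4,interpolation=cv2.INTER_CUBIC))
```

```text
(no output)
```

View pics/tc.png

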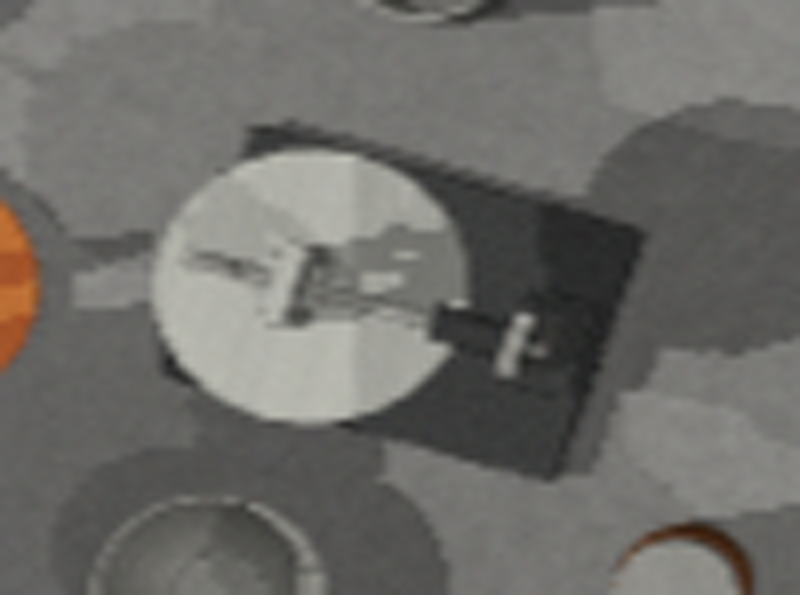

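View pics/sc.png

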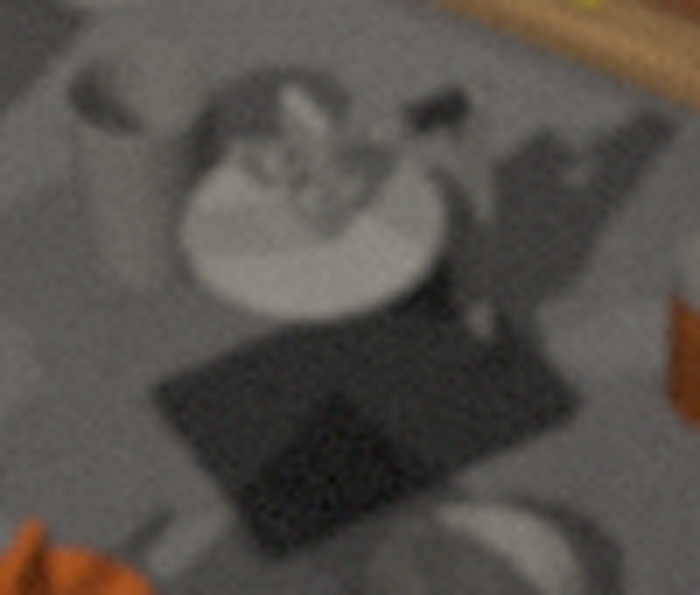

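View pics/tp.png

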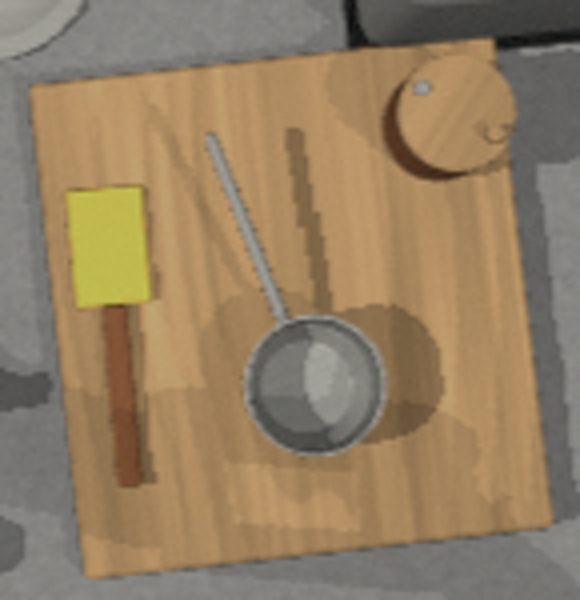

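```bash
cat > h.py <<'E'
import numpy as np,cv2
from scipy.spatial.transform import Rotation as R
def ray(p,uv):
    Rm=cv2.Rodrigues(p['rvec'])[0];d=np.linalg.inv(p['K'])@[uv[0],uv[1],1];return -Rm.T@p['tvec'],Rm.T@d
def onz(p,uv,z):
    o,d=ray(p,uv);return o+d*(z-o[2])/d[2]
def pix(p,X):
    return cv2.projectPoints(np.array(X,float).reshape(-1,3),p['rvec'],p['tvec'],p['K'],None)[0].reshape(-1,2)
E
python3 - <<'E'
from h import *
from bench import camera_params
np.set_printoptions(precision=4,suppress=True)
p=camera_params('top')
o=ray(p,(0,0))[0];print('cam',o)
c=lambda x,y:(215+(x+.5)/8-.5,180+(y+.5)/7-.5)
B=[onz(p,c(*q),.012) for q in [(250,125),(643,232),(555,478),(165,370)]]
for b in B:print(b)
for i in range(4):print(np.linalg.norm(B[i]-B[(i+1)%4]))
ax=(B[0]-B[1]+B[3]-B[2]);ax/=np.linalg.norm(ax);print('ax',ax,np.arctan2(ax[1],ax[0]))
ctr=np.mean(B,0);org=ctr+ax*.025;print('org',org)
print('rod pts',onz(p,c(435,325),.15),onz(p,c(515,345),.158),'tip',onz(p,c(185,255),.1725))
# lid disc via mask ellipse
im=cv2.imread('pics/top0.png')
hsv=cv2.cvtColor(im,cv2.COLOR_BGR2HSV)
# expected project
ay=np.array([-ax[1],ax[0],0])
W=lambda x,y,z:[org[0]+ax[0]*x/1e3+ay[0]*y/1e3,org[1]+ax[1]*x/1e3+ay[1]*y/1e3,z/1e3]
q=pix(p,[W(-82,0,158),W(-53,0,150),W(0,0,150),W(10,0,150),W(38,0,150)])
print((q-[215,180]+.5)*[8,7])
cp=lambda x,y:(335+(x+.5)/4-.5,120+(y+.5)/4-.5)
# pan rim outer circle points
P=[onz(p,cp(*q),.07) for q in [(245,384),(386,384),(315,315),(315,455)]]
print(P);print(onz(p,cp(210,136),.088))
# board corners
for q in [(30,87),(493,40),(552,525),(86,578)]:print('bd',onz(p,cp(*q),.025))
E
```

```text
cam [0.489  0.011  1.5016]
[0.5796 0.2501 0.012 ]
[0.533  0.1086 0.012 ]
[0.4321 0.1418 0.012 ]
[0.4789 0.2818 0.012 ]
0.14899971102243456
0.10619547207823068
0.14768215221036324
0.10555545919096941
ax [0.315  0.9491 0.    ] 1.2503510989258786
org [0.5138 0.2193 0.012 ]
rod pts [0.4952 0.1682 0.15  ] [0.4873 0.1413 0.158 ] tip [0.5222 0.2458 0.1725]
[[514.9476 343.7417]
 [432.939  320.5191]
 [278.784  278.1887]
 [249.7065 270.2041]
 [168.3035 247.8511]]
[array([ 0.5185, -0.1758,  0.07  ]), array([ 0.5168, -0.274 ,  0.07  ]), array([ 0.5657, -0.2257,  0.07  ]), array([ 0.4683, -0.2234,  0.07  ])]
[ 0.6897 -0.153   0.088 ]
bd [ 0.7362 -0.0312  0.025 ]
bd [ 0.765  -0.3664  0.025 ]
bd [ 0.4148 -0.3996  0.025 ]
bd [ 0.3827 -0.065   0.025 ]
```

```bash
cat >> h.py <<'E'
import json
def plan(p0,R0,p1,R1,n):
    """n rows from pose to pose; prints rounded rows; simulates rounding"""
    R0=R0 if isinstance(R0,R) else R.from_quat(R0)
    p=np.array(p0,float).copy();r=R0;rows=[]
    for i in range(n):
        k=n-i
        d=r.inv().apply(np.array(p1)-p)*1e3/k
        w=(r.inv()*R1).as_rotvec(degrees=True)/k
        d=np.round(d,1)+0;w=np.round(w,1)+0
        rows.append({"translation":d.tolist(),"twist":w.tolist()})
        p=p+r.apply(d/1e3);r=r*R.from_rotvec(w,degrees=True)
    print(json.dumps(rows));print('end err mm',(p-p1)*1e3,'deg',(r.inv()*R1).as_rotvec(degrees=True))
    return p,r
def down(yaw):  # tool x down, tool z at world yaw
    x=np.array([0,0,-1.]);z=np.array([np.cos(yaw),np.sin(yaw),0]);y=np.cross(z,x)
    return R.from_matrix(np.array([x,y,z]).T)
E
python3 - <<'E'
from h import *
from bench import sense
np.set_printoptions(precision=4,suppress=True)
s=sense();r=R.from_quat(s['tool_rot']);print(r.as_matrix())
z=r.as_matrix()[:,2];y0=np.arctan2(z[1],z[0]);print(y0)
for yaw in (1.25+np.pi/2,1.25-np.pi/2):print((yaw-y0)/np.pi*180)
plan(s['tool_pos'],r,[.46,-.25,.33],down(1.25-np.pi/2) ,10)
E
```

```text
[[-0.0002  0.963   0.2694]
 [ 0.0017  0.2694 -0.963 ]
 [-1.      0.0003 -0.0017]]
-1.2979878049762488
235.98894747594176
55.98894747594176
[{"translation": [-8.5, 37.6, -26.0], "twist": [-5.6, 0.0, 0.0]}, {"translation": [-8.5, 39.9, -22.2], "twist": [-5.6, 0.0, 0.0]}, {"translation": [-8.5, 41.9, -18.2], "twist": [-5.6, 0.0, 0.0]}, {"translation": [-8.5, 43.5, -14.0], "twist": [-5.6, 0.0, 0.0]}, {"translation": [-8.5, 44.6, -9.7], "twist": [-5.6, 0.0, 0.0]}, {"translation": [-8.5, 45.3, -5.3], "twist": [-5.6, 0.0, 0.0]}, {"translation": [-8.5, 45.7, -0.9], "twist": [-5.6, 0.0, 0.0]}, {"translation": [-8.5, 45.5, 3.6], "twist": [-5.6, 0.0, 0.0]}, {"translation": [-8.5, 45.0, 8.0], "twist": [-5.6, 0.0, 0.0]}, {"translation": [-8.4, 43.9, 12.3], "twist": [-5.6, 0.0, -0.1]}]
end err mm [-0.0289 -0.0319 -0.0036] deg [ 0.0111 -0.0449  0.0097]
```

Request:
{"api": "move_arm", "payload": {"motion": [{"translation": [-8.5, 37.6, -26.0], "twist": [-5.6, 0.0, 0.0]}, {"translation": [-8.5, 39.9, -22.2], "twist": [-5.6, 0.0, 0.0]}, {"translation": [-8.5, 41.9, -18.2], "twist": [-5.6, 0.0, 0.0]}, {"translation": [-8.5, 43.5, -14.0], "twist": [-5.6, 0.0, 0.0]}, {"translation": [-8.5, 44.6, -9.7], "twist": [-5.6, 0.0, 0.0]}, {"translation": [-8.5, 45.3, -5.3], "twist": [-5.6, 0.0, 0.0]}, {"translation": [-8.5, 45.7, -0.9], "twist": [-5.6, 0.0, 0.0]}, {"translation": [-8.5, 45.5, 3.6], "twist": [-5.6, 0.0, 0.0]}, {"translation": [-8.5, 45.0, 8.0], "twist": [-5.6, 0.0, 0.0]}, {"translation": [-8.4, 43.9, 12.3], "twist": [-5.6, 0.0, -0.1]}], "hand": -1}}

```text
t: 1.4
tool_pos: [0.4606, -0.249, 0.3303]
tool_rot: [0.111, 0.698, -0.112, 0.698]
force: [0.3, -0.9, -0.5]
grip_width: 1.002
```

Run:
```python
from h import *
from bench import sense
s=sense();print(s['tool_pos'],s['q'],s['force'])
plan(s['tool_pos'],s['tool_rot'],[.505,.20,.30],down(1.25-np.pi/2) ,10)
```

```text
[ 0.46064793 -0.24904909  0.33029689] [-0.70827053  0.2945979   1.57359478 -0.00180765  1.27315619 -0.39027014] [ 0.33150188 -0.91857166 -0.4760736 ]
[{"translation": [3.0, 44.1, -9.8], "twist": [0.0, 0.0, 0.0]}, {"translation": [3.0, 44.0, -9.8], "twist": [0.0, 0.0, 0.0]}, {"translation": [2.9, 44.1, -9.8], "twist": [0.0, 0.0, 0.0]}, {"translation": [3.0, 44.0, -9.8], "twist": [0.0, 0.0, 0.0]}, {"translation": [2.9, 44.1, -9.8], "twist": [0.0, 0.0, 0.0]}, {"translation": [3.0, 44.0, -9.8], "twist": [0.0, 0.0, 0.0]}, {"translation": [2.9, 44.1, -9.8], "twist": [0.0, 0.0, 0.0]}, {"translation": [3.0, 44.0, -9.8], "twist": [0.1, 0.0, 0.0]}, {"translation": [2.9, 44.0, -9.9], "twist": [0.0, 0.0, 0.0]}, {"translation": [3.0, 44.1, -9.9], "twist": [0.1, 0.0, 0.1]}]
end err mm [-0.00765177  0.03345037 -0.00556172] deg [-0.00946427 -0.02452824 -0.00303386]
```

Request:
{"api": "move_arm", "payload": {"motion": [{"translation": [3.0, 44.1, -9.8]}, {"translation": [3.0, 44.0, -9.8]}, {"translation": [3, 44.1, -9.8]}, {"translation": [3.0, 44.0, -9.8]}, {"translation": [3, 44.1, -9.8]}, {"translation": [3.0, 44.0, -9.8]}, {"translation": [3, 44.1, -9.8]}, {"translation": [3.0, 44.0, -9.8]}, {"translation": [3, 44.0, -9.9]}, {"translation": [3.0, 44.1, -9.9]}]}}

```text
schema error: expected keys translation, twist
```

Run:
```python
from h import *
from bench import *
s=sense();print(s['t'],s['tool_pos'],s['q'],s['force'])
print(R.from_quat(s['tool_rot']).as_matrix().round(3))
import pickle
p=camera_params('wrist');im=capture('wrist');pickle.dump((p,s),open('w1.pkl','wb'))
cv2.imwrite('pics/w1.png',im[:,:,::-1])
```

```text
1.4 [ 0.46064793 -0.24904909  0.33029689] [-0.70827053  0.2945979   1.57359478 -0.00180765  1.27315619 -0.39027014] [ 0.33150188 -0.91857166 -0.4760736 ]
[[-0.001  0.312  0.95 ]
 [-0.001  0.95  -0.312]
 [-1.    -0.002 -0.   ]]
```

View pics/w1.png

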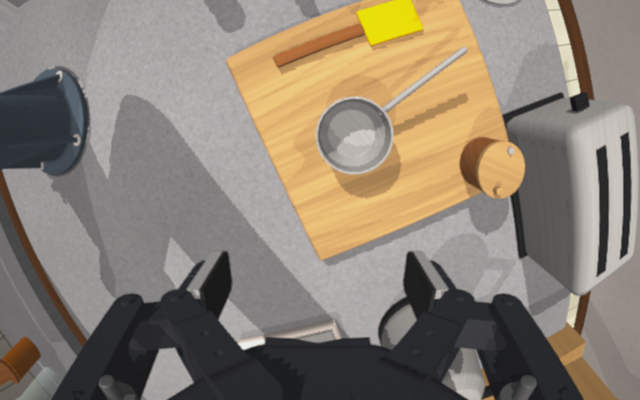

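The refused call gave a useful wrist view instead: pan rim centred near (355,135), handle running to (466,50), salt box at (493,168). Repeating the move with both keys.

Request:
{"api": "move_arm", "payload": {"motion": [{"translation": [3.0, 44.1, -9.8], "twist": [0, 0, 0]}, {"translation": [3.0, 44.0, -9.8], "twist": [0, 0, 0]}, {"translation": [3, 44.1, -9.8], "twist": [0, 0, 0]}, {"translation": [3.0, 44.0, -9.8], "twist": [0, 0, 0]}, {"translation": [3, 44.1, -9.8], "twist": [0, 0, 0]}, {"translation": [3.0, 44.0, -9.8], "twist": [0, 0, 0]}, {"translation": [3, 44.1, -9.8], "twist": [0, 0, 0]}, {"translation": [3.0, 44.0, -9.8], "twist": [0.1, 0, 0]}, {"translation": [3, 44.0, -9.9], "twist": [0, 0, 0]}, {"translation": [3.0, 44.1, -9.9], "twist": [0.1, 0, 0.1]}]}}

```text
t: 2.7
tool_pos: [0.5057, 0.1998, 0.2991]
tool_rot: [0.114, 0.698, -0.114, 0.698]
force: [0.6, -0.3, -0.0]
grip_width: 1.002
```

Run:
```python
from h import *
from bench import *
s=sense();print(s['t'],s['tool_pos'],s['q'],s['force'])
import pickle
p=camera_params('wrist');im=capture('wrist');pickle.dump((p,s),open('w2.pkl','wb'))
cv2.imwrite('pics/w2.png',im[:,:,::-1])
```

```text
2.7 [0.50565181 0.19982305 0.29912472] [ 1.70782050e-01  3.56133204e-01  1.57071007e+00 -7.93163195e-05
  1.21514877e+00  4.95225999e-01] [ 0.64369108 -0.30456639 -0.02572241]
```

View pics/w2.png

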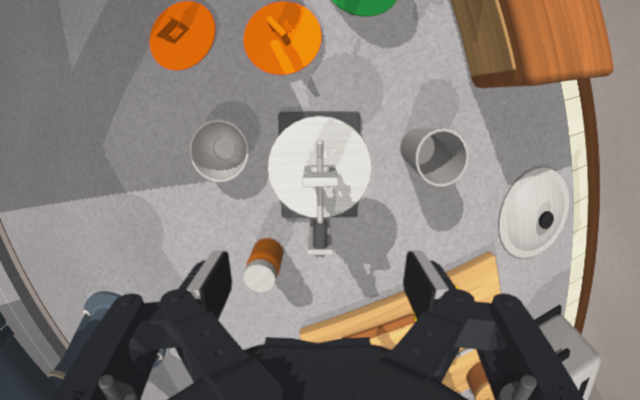

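Candidates for the lid: silver disc on the dark stand base at (320,167), orange (183,35) and (283,38), green (365,3), and a big pale lid with a black knob at (535,213). Only the silver one hangs from a hook by a plain tab, so it is the one meant. Confirming in a crop.

Run:
```python
from h import *
im=cv2.imread('pics/w2.png')
cv2.imwrite('pics/w2c.png',cv2.resize(im[105:265,260:380],None,fx=3.75*1,fy=3.75,interpolation=cv2.INTER_CUBIC)[:600])
cv2.imwrite('pics/w2d.png',cv2.resize(im[130:210,285:355],None,fx=7.5,fy=7.5,interpolation=cv2.INTER_CUBIC)[:600])
```

```text
(no output)
```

View pics/w2c.png

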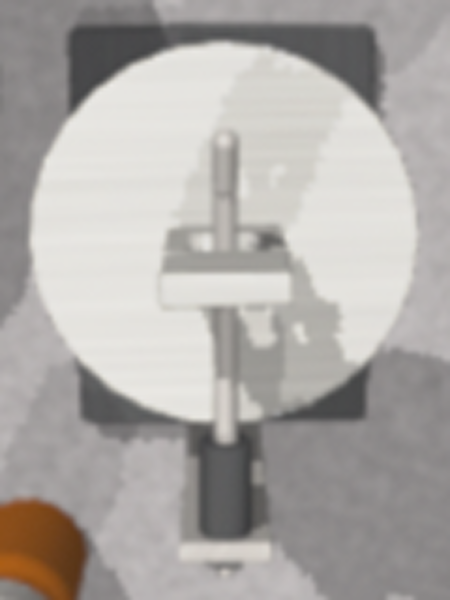

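View pics/w2d.png

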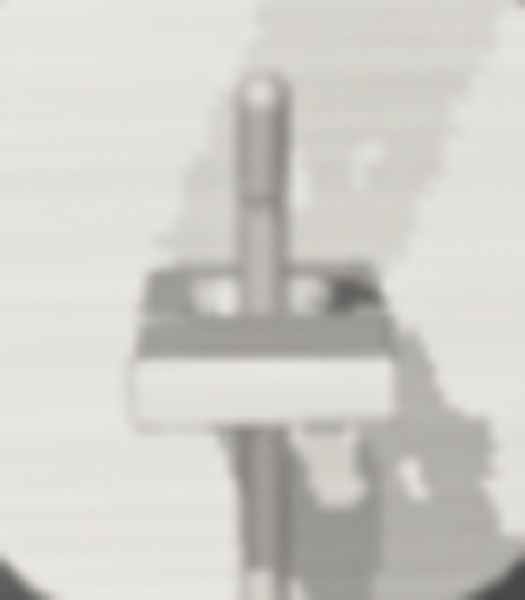

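The crop confirms a plain silver lid on the rod, with its tab top at w2 px about (303–338, 177–187) and the barb tip at about (320,140). Computing positions, with the pan from w1 as well.

```bash
cat >> h.py <<'E'
def wray(p,uv):
    K=p['K'];a=(np.array(uv)-[K[0,2],K[1,2]])/[K[0,0],K[1,1]];th=np.linalg.norm(a)
    d=np.r_[a/max(th,1e-9)*np.sin(th),np.cos(th)]
    Rm=cv2.Rodrigues(p['rvec'])[0];return -Rm.T@p['tvec'],Rm.T@d
def wonz(p,uv,z):
    o,d=wray(p,uv);return o+d*(z-o[2])/d[2]
E
python3 - <<'E'
from h import *
import pickle
np.set_printoptions(precision=4,suppress=True)
p,s=pickle.load(open('w2.pkl','rb'))
c=lambda u,v:(285+(u+.5)/7.5-.5,130+(v+.5)/7.5-.5)
T=[wonz(p,c(*q),.1795) for q in [(132,356),(396,354),(396,428),(132,430)]]
for t in T:print('tab',t)
for i in range(4):print(np.linalg.norm(T[i]-T[(i+1)%4])*1e3)
m=np.mean(T,0);yv=(T[0]-T[1])+(T[3]-T[2]);ang=np.arctan2(yv[1],yv[0]);print('tab ctr',m,'lid x yaw',ang-np.pi/2)
c2=lambda u,v:(260+(u+.5)/3.75-.5,105+(v+.5)/3.75-.5)
# lid disc: mask ellipse pts at z=.1205 top
print('disc L/R/T/B',[wonz(p,c2(*q),.1205) for q in [(30,230),(417,230),(225,42),(225,424)]])
post=wonz(p,c2(225,550),.158);sock=[wonz(p,c2(201,445),.15),wonz(p,c2(251,445),.15)]
print('post',post,'sock front',np.mean(sock,0))
r1=wonz(p,c2(227,420),.15);r2=wonz(p,c2(225,320),.15);print('rod',r1,r2)
tip=wonz(p,c(262,72),.1725+.0);print('tip',tip)
B=[wonz(p,c2(*q),.012) for q in [(70,28),(374,28),(366,418),(80,418)]]
print('base',B)
for o in [B[0]-B[3],B[1]-B[2],r1-post,r2-post,tip-post,np.mean(sock,0)-post]:print(np.arctan2(o[1],o[0]),np.linalg.norm(o[:2]))
E
```

```text
tab [0.5003 0.2212 0.1795]
tab [0.5278 0.2122 0.1795]
tab [0.5253 0.2042 0.1795]
tab [0.4975 0.2133 0.1795]
28.9461437873146
8.386524309276664
29.187224764758916
8.385002828349997
tab ctr [0.5127 0.2127 0.1795] lid x yaw 1.2542520370016024
disc L/R/T/B [array([0.4637, 0.2319, 0.1205]), array([0.5633, 0.1985, 0.1205]), array([0.5298, 0.2626, 0.1205]), array([0.4962, 0.1622, 0.1205])]
post [0.4893 0.1424 0.158 ] sock front [0.4978 0.167  0.15  ]
rod [0.5002 0.1734 0.15  ] [0.5081 0.1986 0.15  ]
tip [0.5235 0.2456 0.1725]
base [array([0.4793, 0.2828, 0.012 ]), array([0.5817, 0.2484, 0.012 ]), array([0.5361, 0.1091, 0.012 ]), array([0.4324, 0.144 , 0.012 ])]
1.2449609732455325 0.1465121119650979
1.2545767057778 0.1466280500411829
1.2317221227603998 0.03291817188380922
1.2477003481383084 0.05925555077438553
1.2501842556829015 0.1087190347502441
1.2369380157975949 0.0260823816292954
```

Run:
```python
from h import *
from bench import sense
s=sense()
plan(s['tool_pos'],s['tool_rot'],[.5127,.2127,.21],down(1.252-np.pi/2) ,4)
plan([.5127,.2127,.21],down(1.252-np.pi/2),[.5127,.2127,.1615],down(1.252-np.pi/2) ,5)
```

```text
[{"translation": [22.2, 2.3, 1.1], "twist": [0.0, 0.0, -0.1]}, {"translation": [22.2, 2.4, 1.0], "twist": [-0.1, 0.0, -0.1]}, {"translation": [22.2, 2.4, 1.1], "twist": [0.0, 0.0, 0.0]}, {"translation": [22.2, 2.5, 1.0], "twist": [-0.1, -0.1, -0.1]}]
end err mm [-0.00464096  0.05268195  0.03247219] deg [0.02837578 0.01459764 0.02712151]
[{"translation": [9.7, 0.0, 0.0], "twist": [0.0, 0.0, 0.0]}, {"translation": [9.7, 0.0, 0.0], "twist": [0.0, 0.0, 0.0]}, {"translation": [9.7, 0.0, 0.0], "twist": [0.0, 0.0, 0.0]}, {"translation": [9.7, 0.0, 0.0], "twist": [0.0, 0.0, 0.0]}, {"translation": [9.7, 0.0, 0.0], "twist": [0.0, 0.0, 0.0]}]
end err mm [0.00000000e+00 0.00000000e+00 2.77555756e-14] deg [0. 0. 0.]
```

Run:
```python
from h import *
from bench import sense
s=sense();print(s['tool_pos'],s['t']);print(R.from_quat(s['tool_rot']).as_matrix().round(4));print(s['force'])
```

```text
[0.50573524 0.20470856 0.29881385] 2.75
[[ 1.000e-04  3.163e-01  9.487e-01]
 [ 5.000e-03  9.487e-01 -3.163e-01]
 [-1.000e+00  4.800e-03 -1.500e-03]]
[0.23762658 3.01962844 0.08993795]
```

Request:
{"api": "move_arm", "payload": {"motion": [{"translation": [0, 0, 0], "twist": [0, 0, 0]}, {"translation": [0, 0, 0], "twist": [0, 0, 0]}, {"translation": [0, 0, 0], "twist": [0, 0, 0]}]}}

```text
t: 3.12
tool_pos: [0.5058, 0.1973, 0.2995]
tool_rot: [0.115, 0.698, -0.115, 0.698]
force: [1.0, 0.6, 0.2]
grip_width: 0.998
```

Run:
```python
from h import *
from bench import sense
s=sense();print(s['tool_pos'],s['t']);print(R.from_quat(s['tool_rot']).as_matrix().round(4));print(s['force'])
plan(s['tool_pos'],s['tool_rot'],[.5127,.2127,.205],down(1.252-np.pi/2) ,5)
```

```text
[0.50580015 0.19734745 0.29954074] 3.125
[[-2.000e-04  3.202e-01  9.474e-01]
 [-2.000e-04  9.474e-01 -3.202e-01]
 [-1.000e+00 -3.000e-04 -1.000e-04]]
[0.98885188 0.61511584 0.17460639]
[{"translation": [18.9, 3.4, 0.3], "twist": [-0.1, 0.0, 0.0]}, {"translation": [18.9, 3.3, 0.3], "twist": [-0.1, 0.0, 0.0]}, {"translation": [18.9, 3.4, 0.4], "twist": [-0.1, 0.0, 0.0]}, {"translation": [18.9, 3.3, 0.3], "twist": [-0.1, 0.0, 0.0]}, {"translation": [18.9, 3.4, 0.4], "twist": [0.0, 0.0, 0.0]}]
end err mm [0.01870771 0.02289904 0.03614079] deg [-0.00660395 -0.00584596  0.01509082]
```

Request:
{"api": "move_arm", "payload": {"motion": [{"translation": [18.9, 3.4, 0.3], "twist": [-0.1, 0, 0]}, {"translation": [18.9, 3.4, 0.3], "twist": [-0.1, 0, 0]}, {"translation": [18.9, 3.4, 0.4], "twist": [-0.1, 0, 0]}, {"translation": [18.9, 3.3, 0.3], "twist": [-0.1, 0, 0]}, {"translation": [18.9, 3.4, 0.4], "twist": [0, 0, 0]}, {"translation": [0, 0, 0], "twist": [0, 0, 0]}, {"translation": [0, 0, 0], "twist": [0, 0, 0]}, {"translation": [0, 0, 0], "twist": [0, 0, 0]}]}}

```text
t: 4.12
tool_pos: [0.5133, 0.2138, 0.206]
tool_rot: [0.112, 0.698, -0.112, 0.699]
force: [-0.5, -0.1, -0.1]
grip_width: 1.0
```

Run:
```python
from h import *
from bench import *
s=sense();print(s['t'],s['tool_pos'],s['force'])
import pickle
p=camera_params('wrist');im=capture('wrist');pickle.dump((p,s),open('w3.pkl','wb'))
cv2.imwrite('pics/w3.png',im[:,:,::-1])
```

```text
4.125 [0.5133139  0.21381814 0.20596563] [-0.46463224 -0.11644987 -0.12647355]
```

View pics/w3.png

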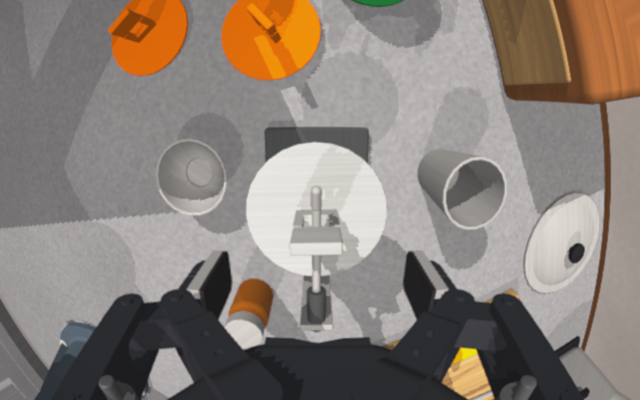

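Run:
```python
from h import *
im=cv2.imread('pics/w3.png')
cv2.imwrite('pics/w3d.png',cv2.resize(im[175:275,275:360],None,fx=6,fy=6,interpolation=cv2.INTER_CUBIC)[:600])
```

```text
(no output)
```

View pics/w3d.png

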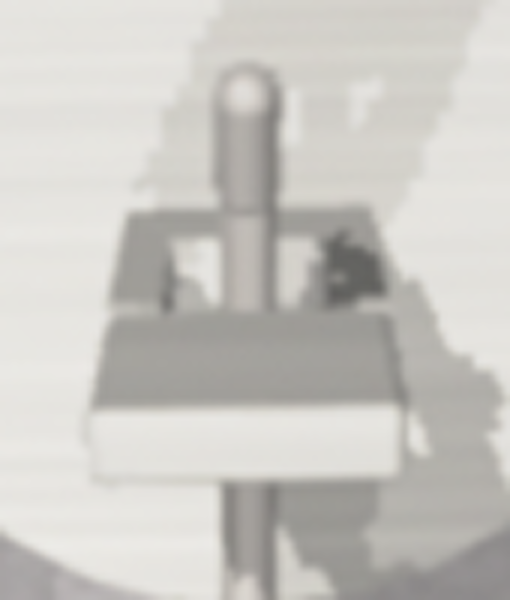

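Run:
```python
from h import *
import pickle
np.set_printoptions(precision=4,suppress=True)
p,s=pickle.load(open('w3.pkl','rb'))
c=lambda u,v:(275+(u+.5)/6-.5,175+(v+.5)/6-.5)
T=[wonz(p,c(*q),.1795) for q in [(90,408),(405,405),(403,477),(92,480)]]
for i in range(4):print(np.linalg.norm(T[i]-T[(i+1)%4])*1e3)
m=np.mean(T,0);yv=(T[0]-T[1])+(T[3]-T[2]);print('tab ctr',m,'lid x yaw',np.arctan2(yv[1],yv[0])-np.pi/2)
ax=np.array([np.cos(1.25),np.sin(1.25),0])
for z in (.1725,.1735,.175):
  t=wonz(p,c(247,60),z);print('tip',t,(t-m)@ax*1e3)
print('rod',wonz(p,c(247,560),.15))
plan(s['tool_pos'],s['tool_rot'],[m[0],m[1],.1618],down(1.252-np.pi/2) ,5)
```

```text
28.972732266559433
7.439861918349075
29.08575583138896
7.453702951793457
tab ctr [0.5128 0.213  0.1795] lid x yaw 1.2633091969412402
tip [0.5237 0.246  0.1725] 34.715002823889165
tip [0.5238 0.2462 0.1735] 34.96427255948645
tip [0.5239 0.2465 0.175 ] 35.33817716288239
rod [0.5036 0.1854 0.15  ]
[{"translation": [8.8, -0.2, -0.1], "twist": [0.0, 0.0, 0.0]}, {"translation": [8.8, -0.2, 0.0], "twist": [0.0, 0.0, 0.0]}, {"translation": [8.9, -0.2, -0.1], "twist": [0.0, 0.0, 0.0]}, {"translation": [8.8, -0.2, 0.0], "twist": [0.0, 0.0, 0.0]}, {"translation": [8.9, -0.2, -0.1], "twist": [0.1, 0.1, -0.1]}]
end err mm [-0.0459  0.0001 -0.0357] deg [-0.0343 -0.008   0.0458]
```

Request:
{"api": "move_arm", "payload": {"motion": [{"translation": [8.8, -0.2, -0.1], "twist": [0, 0, 0]}, {"translation": [8.8, -0.2, 0], "twist": [0, 0, 0]}, {"translation": [8.9, -0.2, -0.1], "twist": [0, 0, 0]}, {"translation": [8.8, -0.2, 0], "twist": [0, 0, 0]}, {"translation": [8.9, -0.2, -0.1], "twist": [0, 0, 0]}, {"translation": [0, 0, 0], "twist": [0, 0, 0]}, {"translation": [0, 0, 0], "twist": [0, 0, 0]}]}}

```text
t: 5.05
tool_pos: [0.5123, 0.2132, 0.1608]
tool_rot: [0.112, 0.698, -0.112, 0.698]
force: [-0.1, -0.2, -0.1]
grip_width: 1.003
```

Request:
{"api": "move_arm", "payload": {"motion": [{"translation": [0, 0, 0], "twist": [0, 0, 0]}, {"translation": [0, 0, 0], "twist": [0, 0, 0]}, {"translation": [0, 0, 0], "twist": [0, 0, 0]}, {"translation": [0, 0, 0], "twist": [0, 0, 0]}], "hand": 0}}

```text
t: 5.55
tool_pos: [0.5121, 0.2132, 0.1609]
tool_rot: [0.112, 0.698, -0.112, 0.698]
force: [0.1, -0.4, 0.7]
grip_width: 0.499
```

Run:
```python
from h import *
from bench import *
s=sense();print(s['t'],s['tool_pos'],s['force'],s['grip_width'])
cv2.imwrite('pics/w4.png',capture('wrist')[:,:,::-1])
```

```text
5.55 [0.51214807 0.21318413 0.16086055] [ 0.1446513  -0.43319168  0.74755884] 0.4985955065824823
```

View pics/w4.png

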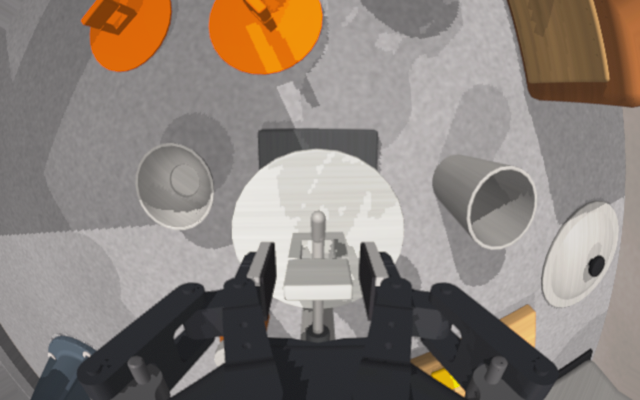

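Pads straddle the tab (tab 283–352 px, pads 272/360), so it's nearly centred. Closing.

Request:
{"api": "move_arm", "payload": {"motion": [{"translation": [0, 0, 0], "twist": [0, 0, 0]}, {"translation": [0, 0, 0], "twist": [0, 0, 0]}, {"translation": [0, 0, 0], "twist": [0, 0, 0]}, {"translation": [0, 0, 0], "twist": [0, 0, 0]}, {"translation": [0, 0, 0], "twist": [0, 0, 0]}], "hand": 1}}

```text
t: 6.22
tool_pos: [0.512, 0.2133, 0.1608]
tool_rot: [0.112, 0.698, -0.112, 0.698]
force: [-1.1, 0.9, 2.9]
grip_width: 0.332
```

Run:
```python
from h import *
from bench import *
s=sense();print(s['t'],s['tool_pos'],s['force'],s['ft_torque'],s['grip_width'],R.from_quat(s['tool_rot']).as_matrix().round(4))
cv2.imwrite('pics/w5.png',capture('wrist')[:,:,::-1])
```

```text
6.225 [0.51196872 0.21325316 0.16082462] [-1.13382567  0.88466676  2.86350229] [ 0.10889542  0.23109329 -0.02050788] 0.3324018348281331 [[-3.000e-04  3.119e-01  9.501e-01]
 [ 2.000e-04  9.501e-01 -3.119e-01]
 [-1.000e+00  1.000e-04 -3.000e-04]]
```

View pics/w5.png

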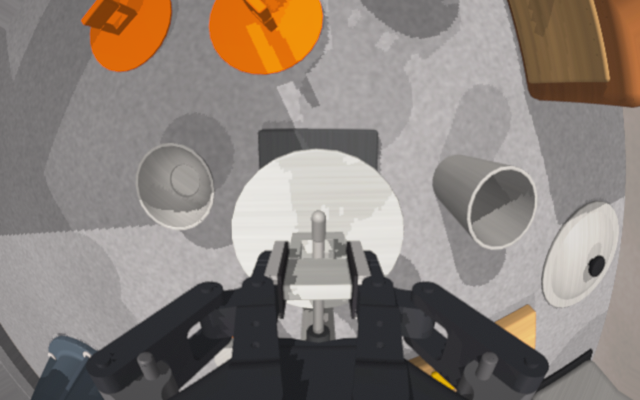

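Request:
{"api": "move_arm", "payload": {"motion": [{"translation": [-1.5, 0, 0], "twist": [0, 0, 0]}, {"translation": [-2, 0, 0], "twist": [0, 0, 0]}, {"translation": [-2, 0, 0], "twist": [0, 0, 0]}, {"translation": [-2, 0, 0], "twist": [0, 0, 0]}, {"translation": [0, 0, 0], "twist": [0, 0, 0]}, {"translation": [0, 0, 0], "twist": [0, 0, 0]}, {"translation": [0, 0, 0], "twist": [0, 0, 0]}]}}

```text
t: 7.15
tool_pos: [0.512, 0.2131, 0.1682]
tool_rot: [0.112, 0.698, -0.112, 0.698]
force: [0.0, -0.1, -1.3]
grip_width: 0.342
```

```bash
cat > st.py <<'E'
from h import *
from bench import *
np.set_printoptions(precision=4,suppress=True)
s=sense();m=R.from_quat(s['tool_rot'])
ax=np.array([np.cos(1.25),np.sin(1.25),0]);ay=np.array([-ax[1],ax[0],0])
print(s['t'],'pos',s['tool_pos'],'stand xy',(s['tool_pos']-[.5138,.2193,0])@ax*1e3,(s['tool_pos']-[.5138,.2193,0])@ay*1e3,'F stand',s['force']@ax,s['force']@ay,s['force'][2],'T',s['ft_torque'],'w',s['grip_width'],'q',s['q'])
X=m.as_matrix()[:,0];print('lean',np.degrees(np.arctan2(X@ax,-X[2])),'lat',X@ay)
E
python3 st.py; python3 -c "
from bench import *;import cv2
cv2.imwrite('pics/w6.png',capture('wrist')[:,:,::-1])"
```

```text
7.15 pos [0.512  0.2131 0.1682] stand xy -6.407105480830003 -0.2512060495379405 F stand -0.09441407702691285 -0.07643638875649084 -1.3040502877946567 T [-0.0209 -0.0021 -0.0173] w 0.34233291697950724 q [0.1929 0.5379 1.6846 0.0001 0.9194 0.5101]
lean -0.004797106148117282 lat 0.00025017936246955844
```

View pics/w6.png

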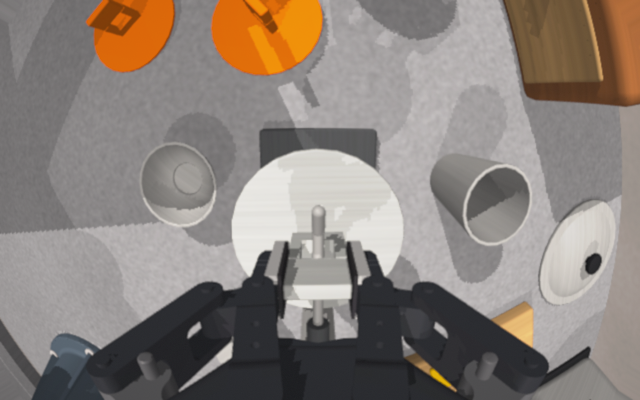

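Request:
{"api": "move_arm", "payload": {"motion": [{"translation": [0, 2, 0], "twist": [0, 0, 0]}, {"translation": [0, 2, 0], "twist": [0, 0, 0]}, {"translation": [0, 2, 0], "twist": [0, 0, 0]}, {"translation": [0, 2, 0], "twist": [0, 0, 0]}, {"translation": [0, 1, 0], "twist": [0, 0, 0]}, {"translation": [0, 0, 0], "twist": [0, 0, 0]}, {"translation": [0, 0, 0], "twist": [0, 0, 0]}]}}

```text
t: 8.07
tool_pos: [0.5149, 0.2217, 0.1683]
tool_rot: [0.112, 0.698, -0.112, 0.698]
force: [-0.1, -1.4, -1.7]
grip_width: 0.338
```

```bash
python3 st.py
```

```text
8.075 pos [0.5149 0.2217 0.1683] stand xy 2.6164503919853073 -0.2475062859434062 F stand -1.3321323778812173 -0.3048700613074851 -1.6816006950897384 T [-0.027  -0.0221  0.0162] w 0.3378824990865693 q [0.2073 0.5444 1.6697 0.     0.9276 0.5243]
lean -0.002283801452218225 lat 0.0001031216202662751
```

Request:
{"api": "move_arm", "payload": {"motion": [{"translation": [0, 0, 0], "twist": [0, 0, 0]}, {"translation": [0, 0, 0], "twist": [0, 0, 0]}]}}

```text
t: 8.32
tool_pos: [0.5149, 0.2217, 0.1683]
tool_rot: [0.112, 0.698, -0.112, 0.698]
force: [0.2, -0.2, -1.2]
grip_width: 0.336
```

Request:
{"api": "move_arm", "payload": {"motion": [{"translation": [0, 1, 0], "twist": [0, 0, 0]}, {"translation": [0, 0, 0], "twist": [0, 0, 0]}, {"translation": [0, 0, 0], "twist": [0, 0, 0]}]}}

```text
t: 8.7
tool_pos: [0.5152, 0.2227, 0.1682]
tool_rot: [0.112, 0.698, -0.112, 0.698]
force: [0.5, 0.2, -1.7]
grip_width: 0.342
```

Request:
{"api": "move_arm", "payload": {"motion": [{"translation": [0, 1, 0], "twist": [0, 0, 0]}, {"translation": [0, 0, 0], "twist": [0, 0, 0]}, {"translation": [0, 0, 0], "twist": [0, 0, 0]}]}}

```text
t: 9.07
tool_pos: [0.5155, 0.2236, 0.1683]
tool_rot: [0.112, 0.698, -0.112, 0.698]
force: [0.2, -0.5, -2.5]
grip_width: 0.34
```

Request:
{"api": "move_arm", "payload": {"motion": [{"translation": [0, 0.5, 0], "twist": [0, 0, 0]}, {"translation": [0, 0, 0], "twist": [0, 0, 0]}]}}

```text
t: 9.32
tool_pos: [0.5157, 0.2241, 0.1683]
tool_rot: [0.112, 0.698, -0.112, 0.698]
force: [-0.2, -0.1, -2.3]
grip_width: 0.336
```

Request:
{"api": "move_arm", "payload": {"motion": [{"translation": [0, 0.5, 0], "twist": [0, 0, 0]}, {"translation": [0, 0, 0], "twist": [0, 0, 0]}]}}

```text
t: 9.57
tool_pos: [0.5158, 0.2246, 0.1682]
tool_rot: [0.112, 0.698, -0.112, 0.698]
force: [0.4, 0.1, -1.1]
grip_width: 0.337
```

Request:
{"api": "move_arm", "payload": {"motion": [{"translation": [0, 0.5, 0], "twist": [0, 0, 0]}, {"translation": [0, 0, 0], "twist": [0, 0, 0]}]}}

```text
t: 9.82
tool_pos: [0.516, 0.2251, 0.1682]
tool_rot: [0.112, 0.698, -0.112, 0.698]
force: [-0.7, 0.8, -1.7]
grip_width: 0.339
```

Request:
{"api": "move_arm", "payload": {"motion": [{"translation": [0, 0.5, 0], "twist": [0, 0, 0]}, {"translation": [0, 0, 0], "twist": [0, 0, 0]}]}}

```text
t: 10.07
tool_pos: [0.5162, 0.2255, 0.1683]
tool_rot: [0.112, 0.698, -0.112, 0.698]
force: [-0.3, -0.0, -1.2]
grip_width: 0.336
```

Request:
{"api": "move_arm", "payload": {"motion": [{"translation": [0, 0.5, 0], "twist": [0, 0, 0]}, {"translation": [0, 0, 0], "twist": [0, 0, 0]}]}}

```text
t: 10.32
tool_pos: [0.5163, 0.226, 0.1682]
tool_rot: [0.112, 0.698, -0.112, 0.698]
force: [-0.5, -0.7, -0.6]
grip_width: 0.34
```

```bash
python3 st.py
```

```text
10.325 pos [0.5163 0.226  0.1682] stand xy 7.176192800505835 -0.2917733415298319 F stand -0.8122490105471621 0.21250558767618308 -0.6390871331420976 T [ 0.0178  0.0625 -0.0187] w 0.3404491750679877 q [0.2143 0.5478 1.662  0.0001 0.9318 0.5314]
lean 0.0020179887889619106 lat 4.1450852924167164e-05
```

Request:
{"api": "move_arm", "payload": {"motion": [{"translation": [0, 0.4, 0], "twist": [0, 0, 0]}, {"translation": [0, 0, 0], "twist": [0, 0, 0]}]}}

```text
t: 10.58
tool_pos: [0.5165, 0.2264, 0.1683]
tool_rot: [0.112, 0.698, -0.112, 0.698]
force: [0.0, 0.3, -1.5]
grip_width: 0.345
```

```bash
python3 st.py
```

```text
10.575 pos [0.5165 0.2264 0.1683] stand xy 7.581672084369629 -0.283665822778689 F stand 0.2752091643127254 0.074625116911139 -1.5038188449305983 T [0.0117 0.0115 0.0274] w 0.3454283795842496 q [0.215  0.5481 1.6613 0.0001 0.9322 0.5321]
lean 0.002306241633478318 lat 3.3419472539816195e-05
```

Request:
{"api": "move_arm", "payload": {"motion": [{"translation": [0, 0.5, 0], "twist": [0, 0, 0]}, {"translation": [0, 0, 0], "twist": [0, 0, 0]}]}}

```text
t: 10.82
tool_pos: [0.5166, 0.2269, 0.1683]
tool_rot: [0.112, 0.698, -0.112, 0.698]
force: [-0.7, 0.3, -2.5]
grip_width: 0.341
```

Request:
{"api": "move_arm", "payload": {"motion": [{"translation": [0, 0.4, 0], "twist": [0, 0, 0]}, {"translation": [0, 0, 0], "twist": [0, 0, 0]}]}}

```text
t: 11.08
tool_pos: [0.5167, 0.2273, 0.1683]
tool_rot: [0.112, 0.698, -0.112, 0.698]
force: [-0.5, -0.0, -1.7]
grip_width: 0.337
```

```bash
python3 st.py
```

```text
11.075 pos [0.5167 0.2273 0.1683] stand xy 8.48252977727131 -0.2601814799188372 F stand -0.1526686141851158 0.4536584102191131 -1.6883999629030892 T [ 0.0104 -0.023   0.0152] w 0.33715028346217274 q [0.2164 0.5488 1.6598 0.0001 0.933  0.5334]
lean 0.0019268996878871326 lat 6.85464735006575e-05
```

Request:
{"api": "move_arm", "payload": {"motion": [{"translation": [0, 0.4, 0], "twist": [0, 0, 0]}, {"translation": [0, 0, 0], "twist": [0, 0, 0]}]}}

```text
t: 11.32
tool_pos: [0.5168, 0.2276, 0.1683]
tool_rot: [0.112, 0.698, -0.112, 0.698]
force: [-0.2, -0.1, -1.0]
grip_width: 0.343
```

Request:
{"api": "move_arm", "payload": {"motion": [{"translation": [0, 0.4, 0], "twist": [0, 0, 0]}, {"translation": [0, 0, 0], "twist": [0, 0, 0]}]}}

```text
t: 11.58
tool_pos: [0.5168, 0.2278, 0.1682]
tool_rot: [0.111, 0.698, -0.112, 0.698]
force: [0.3, -0.3, -0.9]
grip_width: 0.333
```

```bash
python3 st.py; python3 -c "
from bench import *;import cv2
im=capture('wrist')[:,:,::-1];cv2.imwrite('pics/w7.png',im);cv2.imwrite('pics/w7c.png',cv2.resize(im[190:350,250:390],None,fx=3.7,fy=3.7,interpolation=2))"
```

```text
11.575 pos [0.5168 0.2278 0.1682] stand xy 9.040941554640288 -0.20657857406425295 F stand -0.15145838194080946 -0.41630668981222935 -0.8762607523165035 T [-0.2061  0.0704 -0.0193] w 0.333057067458843 q [ 0.2175  0.5494  1.6587 -0.0003  0.934   0.5347]
lean -0.026153263147589145 lat 0.0002576734480145685
```

View pics/w7c.png

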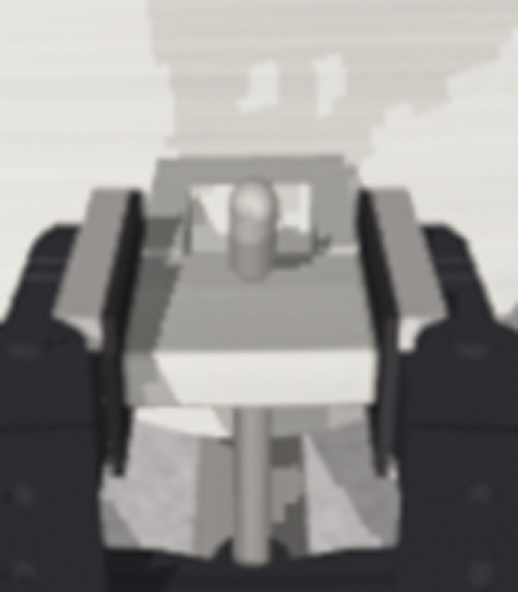

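Request:
{"api": "move_arm", "payload": {"motion": [{"translation": [0, 0, 0], "twist": [0, 0, 0]}]}}

```text
t: 11.75
tool_pos: [0.5169, 0.2278, 0.1682]
tool_rot: [0.112, 0.698, -0.112, 0.698]
force: [-0.0, -0.6, -2.2]
grip_width: 0.339
```

```bash
python3 st.py
```

```text
11.75 pos [0.5169 0.2278 0.1682] stand xy 9.075536147741415 -0.20592815217183347 F stand -0.6051543960853705 -0.19491130027604095 -2.2469860546983407 T [-0.1609  0.085  -0.0085] w 0.33892667740577126 q [ 0.2175  0.5494  1.6587 -0.0002  0.9339  0.5347]
lean -0.01793461525453036 lat 0.0002529243091610098
```

Request:
{"api": "move_arm", "payload": {"motion": [{"translation": [0, 0.3, 0], "twist": [0, 0, 0]}, {"translation": [0, 0, 0], "twist": [0, 0, 0]}]}}

```text
t: 12.0
tool_pos: [0.5169, 0.228, 0.1682]
tool_rot: [0.111, 0.698, -0.112, 0.698]
force: [-1.4, -2.0, -1.9]
grip_width: 0.334
```

```bash
python3 st.py
```

```text
12.0 pos [0.5169 0.228  0.1682] stand xy 9.271730187160411 -0.20536915335614173 F stand -2.372617440993821 0.7306007223728094 -1.9498722463964229 T [-0.3199  0.0553  0.015 ] w 0.33361642036259287 q [ 0.2179  0.5497  1.6582 -0.0004  0.9343  0.5352]
lean -0.033596832924108005 lat 0.0003366119378192852
```

Contact felt: drag rose to −2.4 N, with a growing moment. Extrapolating to zero force puts contact at TCP stand-x ≈ 8.8 mm, so the knee is 12.8 mm in that coordinate. Backing off to eye = knee − 16.

Request:
{"api": "move_arm", "payload": {"motion": [{"translation": [0, -2.2, 0], "twist": [0, 0, 0]}, {"translation": [0, -2.5, 0], "twist": [0, 0, 0]}, {"translation": [0, -3, 0], "twist": [0, 0, 0]}, {"translation": [0, -3, 0], "twist": [0, 0, 0]}, {"translation": [0, -2, 0], "twist": [0, 0, 0]}, {"translation": [0, 0, 0], "twist": [0, 0, 0]}, {"translation": [0, 0, 0], "twist": [0, 0, 0]}]}}

```text
t: 12.88
tool_pos: [0.5132, 0.2162, 0.1683]
tool_rot: [0.112, 0.698, -0.112, 0.698]
force: [0.9, -0.6, -1.7]
grip_width: 0.339
```

```bash
python3 st.py
```

```text
12.875 pos [0.5132 0.2162 0.1683] stand xy -3.1020959029921773 -0.3750179428701472 F stand -0.2765813282952847 -0.9912662734621709 -1.7458288268475917 T [ 0.0214 -0.0284  0.0325] w 0.3385794898312501 q [0.1981 0.5401 1.6791 0.0001 0.9223 0.5152]
lean 0.007976923412809549 lat -3.8509643382370614e-05
```

Request:
{"api": "move_arm", "payload": {"motion": [{"translation": [0.1, -1.6, 0], "twist": [0, 0, 5]}, {"translation": [0.1, -1.6, 0], "twist": [0, 0, 5]}, {"translation": [0.1, -1.6, 0], "twist": [0, 0, 5]}, {"translation": [0.1, -1.6, 0], "twist": [0, 0, 5]}, {"translation": [0, 0, 0], "twist": [0, 0, 0]}, {"translation": [0, 0, 0], "twist": [0, 0, 0]}]}}

```text
t: 13.62
tool_pos: [0.5116, 0.2103, 0.1672]
tool_rot: [0.231, 0.668, 0.011, 0.707]
force: [0.7, 0.1, -0.7]
grip_width: 0.337
```

```bash
cat >> st.py <<'E'
e=s['tool_pos']+X*.0183
print('eye rel knee x,y,z',(e-[.5138,.2193,0])@ax*1e3-12.8,(e-[.5138,.2193,0])@ay*1e3,e[2]*1e3-150)
E
python3 st.py
```

```text
13.625 pos [0.5116 0.2103 0.1672] stand xy -9.224305617242335 -0.7010585618139462 F stand 0.33012861085317474 -0.6773112347789764 -0.7000581953413887 T [-0.2638  0.0557  0.0484] w 0.33654654077555146 q [ 0.016   0.5042  1.844   0.4989  0.7389 -0.0303]
lean 19.944830273108398 lat 0.0008062787408439564
eye rel knee x,y,z -15.781900198055435 -0.6863036608565406 -0.00803705038924818
```

Request:
{"api": "move_arm", "payload": {"motion": [{"translation": [0.1, -1.6, 0], "twist": [0, 0, 5]}, {"translation": [0.1, -1.6, 0], "twist": [0, 0, 5]}, {"translation": [0.1, -1.6, 0], "twist": [0, 0, 5]}, {"translation": [0.1, -1.6, 0], "twist": [0, 0, 5]}, {"translation": [0, 0, 0], "twist": [0, 0, 0]}, {"translation": [0, 0, 0], "twist": [0, 0, 0]}]}}

```text
t: 14.38
tool_pos: [0.5099, 0.2055, 0.1639]
tool_rot: [0.343, 0.618, 0.134, 0.695]
force: [0.2, -0.4, -1.6]
grip_width: 0.338
```

```bash
python3 st.py; python3 -c "
from bench import *;import cv2
im=capture('wrist')[:,:,::-1];cv2.imwrite('pics/w8.png',im)
im=capture('side')[:,:,::-1];cv2.imwrite('pics/s8.png',cv2.resize(im[180:310,210:350],None,fx=4.5,fy=4.5,interpolation=2))"
```

```text
14.375 pos [0.5099 0.2055 0.1639] stand xy -14.35462633671643 -0.6302115779851761 F stand -0.3051182723184986 -0.32550506848722616 -1.55092277152203 T [-0.4768  0.1533 -0.0429] w 0.33754942113186304 q [-0.1738  0.5693  1.9804  1.0648  0.8128 -0.7081]
lean 39.922171442972605 lat 0.002524543803371269
eye rel knee x,y,z -15.41070373762844 -0.5840124263834929 -0.10318141873534614
```

View pics/w8.png

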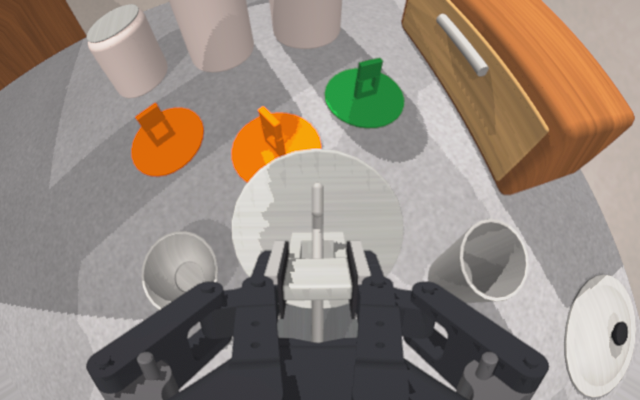

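View pics/s8.png

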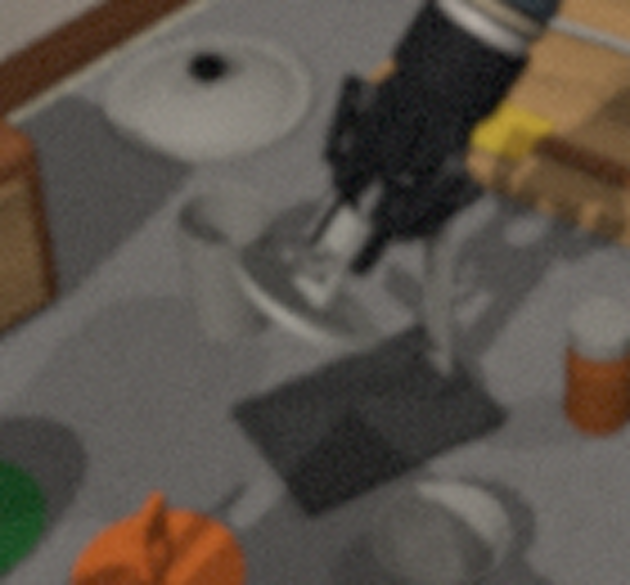

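```bash
cat > path.py <<'E'
import sys
from st import *
yt=-0.5
def go(wps,step=2.5,lean=40):
    ca,sa=np.cos(np.radians(lean)),np.sin(np.radians(lean))
    Xd=np.array([ax[0]*sa,ax[1]*sa,-ca]);Zd=-ay;Yd=np.cross(Zd,Xd)
    Rd=R.from_matrix(np.array([Xd,Yd,Zd]).T)
    p,r=s['tool_pos'],m
    for w in wps:
        E=np.array([.5138,.2193,0])+ax*(w[0]+12.8)/1e3+ay*yt/1e3;E[2]=.15+w[1]/1e3
        P=E-Xd*.0183
        n=max(1,int(np.ceil(np.linalg.norm(P-p)*1e3/step)))
        print(w,n);p,r=plan(p,r,P,Rd,n)
wps=eval(sys.argv[1]);go(wps,float(sys.argv[2]) if len(sys.argv)>2 else 2.5)
E
python3 path.py "[(-9,0.8),(-3,2)]"
```

```text
14.475 pos [0.5098 0.2057 0.1642] stand xy -14.153125431793914 -0.45461903906301465 F stand 0.6677787181875331 0.022185701184590054 -1.4470779143185495 T [-0.4114  0.1827 -0.0159] w 0.33893905570106114 q [-0.1736  0.5688  1.9808  1.0657  0.813  -0.7092]
lean 39.957580958176216 lat 0.0023378870866592825
eye rel knee x,y,z -15.200526223310597 -0.4118357053771582 0.17472180819825667
(-9, 0.8) 3
[{"translation": [1.2, 1.7, 0.0], "twist": [0.1, 0.0, 0.0]}, {"translation": [1.2, 1.7, 0.0], "twist": [0.1, -0.1, 0.0]}, {"translation": [1.1, 1.7, 0.1], "twist": [0.1, 0.0, 0.0]}]
end err mm [ 0.0195 -0.0412 -0.024 ] deg [-0.0109 -0.0339  0.0422]
(-3, 2) 3
[{"translation": [1.0, 1.8, 0.0], "twist": [0.0, 0.0, 0.0]}, {"translation": [1.0, 1.8, 0.0], "twist": [0.0, 0.0, 0.0]}, {"translation": [0.9, 1.8, 0.0], "twist": [0.0, 0.0, 0.0]}]
end err mm [ 0.0194 -0.0395  0.0211] deg [-0.0109 -0.0339  0.0422]
```

Request:
{"api": "move_arm", "payload": {"motion": [{"translation": [1.2, 1.7, 0.0], "twist": [0.1, 0, 0]}, {"translation": [1.2, 1.7, 0.0], "twist": [0.1, -0.1, 0]}, {"translation": [1.1, 1.7, 0.1], "twist": [0.1, 0, 0]}, {"translation": [1, 1.8, 0], "twist": [0, 0, 0]}, {"translation": [1, 1.8, 0], "twist": [0, 0, 0]}, {"translation": [0.9, 1.8, 0], "twist": [0, 0, 0]}, {"translation": [0, 0, 0], "twist": [0, 0, 0]}, {"translation": [0, 0, 0], "twist": [0, 0, 0]}]}}

```text
t: 15.48
tool_pos: [0.5134, 0.2165, 0.1656]
tool_rot: [0.346, 0.618, 0.132, 0.694]
force: [-1.6, 0.1, -1.4]
grip_width: 0.338
```

```bash
python3 path.py "[(-3,2),(0,5)]" 1.5
```

```text
15.475 pos [0.5134 0.2165 0.1656] stand xy -2.759755526277013 -0.4472883862529453 F stand -0.45371842099625953 1.5712909647174633 -1.4295458110575714 T [-0.4809  0.1693  0.0237] w 0.3377445666871358 q [-0.1483  0.569   1.9703  1.0736  0.8046 -0.6812]
lean 39.99595245448577 lat 0.0006404980809009828
eye rel knee x,y,z -3.7977350278189714 -0.43556727137246753 1.5470636095673456
(-3, 2) 1
[{"translation": [0.2, 0.9, 0.1], "twist": [-0.1, 0.0, 0.0]}]
end err mm [ 0.0536  0.0045 -0.0271] deg [-0.0445 -0.0367  0.0041]
(0, 5) 3
[{"translation": [-0.1, 1.4, 0.0], "twist": [0.0, 0.0, 0.0]}, {"translation": [-0.2, 1.4, 0.0], "twist": [0.0, 0.0, 0.0]}, {"translation": [-0.1, 1.4, -0.1], "twist": [0.0, 0.0, 0.0]}]
end err mm [-0.0504 -0.0026 -0.0211] deg [-0.0445 -0.0367  0.0041]
```

Request:
{"api": "move_arm", "payload": {"motion": [{"translation": [0.2, 0.9, 0.1], "twist": [-0.1, 0, 0]}, {"translation": [-0.1, 1.4, 0], "twist": [0, 0, 0]}, {"translation": [-0.2, 1.4, 0], "twist": [0, 0, 0]}, {"translation": [-0.1, 1.4, -0.1], "twist": [0, 0, 0]}, {"translation": [0, 0, 0], "twist": [0, 0, 0]}, {"translation": [0, 0, 0], "twist": [0, 0, 0]}]}}

```text
t: 16.23
tool_pos: [0.5145, 0.2202, 0.169]
tool_rot: [0.345, 0.618, 0.132, 0.694]
force: [0.4, -0.2, -1.3]
grip_width: 0.341
```

```bash
python3 path.py "[(0,5),(2,9.5)]" 1.5
```

```text
16.225 pos [0.5145 0.2202 0.169 ] stand xy 1.0551625783366056 -0.43432739683570154 F stand -0.07024890582527474 -0.48591183494411616 -1.2725642852369423 T [-0.4369  0.1554 -0.0299] w 0.3412553957385305 q [-0.1399  0.5629  1.9644  1.0683  0.8061 -0.6654]
lean 39.997462965585136 lat 0.0006395163747135628
eye rel knee x,y,z 0.017552680126982523 -0.42262424717841773 5.008515862077957
(0, 5) 1
[{"translation": [0.0, 0.0, 0.1], "twist": [0.0, 0.0, 0.0]}]
end err mm [0.0383 0.0064 0.0089] deg [-0.0399 -0.0366  0.0025]
(2, 9.5) 4
[{"translation": [-0.5, 1.1, 0.0], "twist": [0.0, 0.0, 0.0]}, {"translation": [-0.6, 1.1, 0.0], "twist": [0.0, 0.0, 0.0]}, {"translation": [-0.5, 1.1, 0.0], "twist": [0.0, 0.0, 0.0]}, {"translation": [-0.6, 1.1, 0.0], "twist": [0.0, 0.0, 0.0]}]
end err mm [ 0.0289 -0.0361  0.0224] deg [-0.0399 -0.0366  0.0025]
```

No contact force, tracking exactly. Continuing.

Request:
{"api": "move_arm", "payload": {"motion": [{"translation": [-0.5, 1.1, 0], "twist": [0, 0, 0]}, {"translation": [-0.6, 1.1, 0], "twist": [0, 0, 0]}, {"translation": [-0.5, 1.1, 0], "twist": [0, 0, 0]}, {"translation": [-0.6, 1.1, 0], "twist": [0, 0, 0]}, {"translation": [0, 0, 0], "twist": [0, 0, 0]}, {"translation": [0, 0, 0], "twist": [0, 0, 0]}]}}

```text
t: 16.98
tool_pos: [0.5152, 0.222, 0.1735]
tool_rot: [0.345, 0.618, 0.133, 0.694]
force: [-0.2, -0.1, -1.4]
grip_width: 0.343
```

```bash
python3 path.py "[(2,9.5),(5,12.5)]" 1.5;python3 -c "
from bench import *;import cv2
im=capture('wrist')[:,:,::-1];cv2.imwrite('pics/w9c.png',cv2.resize(im[150:350,230:410],None,fx=3,fy=3,interpolation=2))"
```

```text
16.975 pos [0.5152 0.222  0.1735] stand xy 3.018754733194969 -0.4396758983591447 F stand -0.12225869603890967 0.1862392210535329 -1.434257456677899 T [-0.4705  0.1557  0.0046] w 0.34300747895803313 q [-0.1356  0.5544  1.9597  1.0595  0.8105 -0.6475]
lean 39.999895410571355 lat 0.0007044402847624549
eye rel knee x,y,z 1.9817394818332357 -0.4267846411479928 9.49707354924314
(2, 9.5) 1
[{"translation": [0.0, 0.0, 0.1], "twist": [0.0, 0.0, 0.0]}]
end err mm [ 0.0319 -0.0298 -0.003 ] deg [-0.0421 -0.0404  0.0001]
(5, 12.5) 3
[{"translation": [-0.1, 1.4, 0.0], "twist": [0.0, 0.0, 0.0]}, {"translation": [-0.1, 1.4, 0.0], "twist": [0.0, 0.0, 0.0]}, {"translation": [-0.2, 1.4, 0.0], "twist": [0.0, 0.0, 0.0]}]
end err mm [ 0.0226 -0.0686  0.0031] deg [-0.0421 -0.0404  0.0001]
```

View pics/w9c.png

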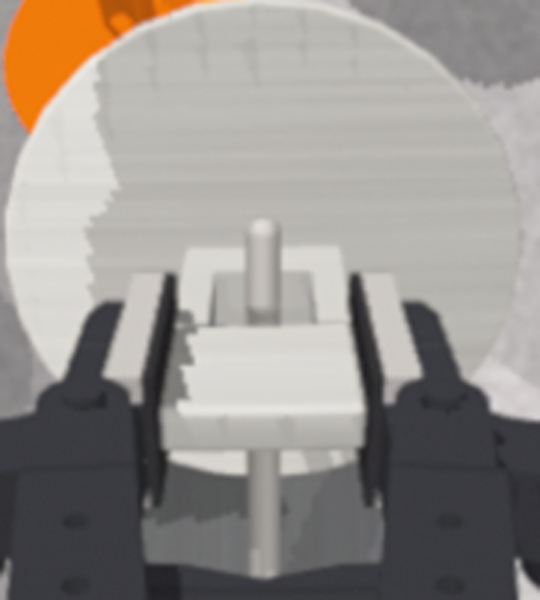

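The hook passes through the centre of the eye (hook at u≈262, eye 213–315), clear on both sides. Forces are only the weight.

Request:
{"api": "move_arm", "payload": {"motion": [{"translation": [-0.1, 1.4, 0], "twist": [0, 0, 0]}, {"translation": [-0.1, 1.4, 0], "twist": [0, 0, 0]}, {"translation": [-0.2, 1.4, 0], "twist": [0, 0, 0]}, {"translation": [0, 0, 0], "twist": [0, 0, 0]}, {"translation": [0, 0, 0], "twist": [0, 0, 0]}]}}

```text
t: 17.65
tool_pos: [0.5161, 0.2249, 0.1765]
tool_rot: [0.345, 0.618, 0.133, 0.694]
force: [-0.5, 0.3, -0.8]
grip_width: 0.335
```

```bash
python3 path.py "[(5,12.5),(11,17.5)]" 1.6
```

```text
17.65 pos [0.5161 0.2249 0.1765] stand xy 5.990288677667052 -0.4224473369343367 F stand 0.12545568024089054 0.5869793973558642 -0.7507687416138329 T [-0.4851  0.1792 -0.0231] w 0.33512368782043195 q [-0.1291  0.5491  1.9548  1.0545  0.8121 -0.6327]
lean 39.99872833441191 lat 0.000726193998008157
eye rel knee x,y,z 4.95298769081845 -0.4091579867707612 12.521843022321747
(5, 12.5) 1
[{"translation": [0.0, 0.0, 0.1], "twist": [0.0, 0.0, 0.0]}]
end err mm [ 0.0066 -0.0514  0.022 ] deg [-0.0373 -0.0416  0.0013]
(11, 17.5) 5
[{"translation": [0.0, 1.6, 0.0], "twist": [0.0, 0.0, 0.0]}, {"translation": [0.0, 1.6, 0.0], "twist": [0.0, 0.0, 0.0]}, {"translation": [0.0, 1.5, 0.0], "twist": [0.0, 0.0, 0.0]}, {"translation": [0.0, 1.6, 0.0], "twist": [0.0, 0.0, 0.0]}, {"translation": [0.1, 1.5, 0.0], "twist": [0.0, 0.0, 0.0]}]
end err mm [ 0.0238 -0.0155 -0.041 ] deg [-0.0373 -0.0416  0.0013]
```

Request:
{"api": "move_arm", "payload": {"motion": [{"translation": [0, 1.6, 0], "twist": [0, 0, 0]}, {"translation": [0, 1.6, 0], "twist": [0, 0, 0]}, {"translation": [0, 1.5, 0], "twist": [0, 0, 0]}, {"translation": [0, 1.6, 0], "twist": [0, 0, 0]}, {"translation": [0.1, 1.5, 0], "twist": [0, 0, 0]}, {"translation": [0, 0, 0], "twist": [0, 0, 0]}, {"translation": [0, 0, 0], "twist": [0, 0, 0]}]}}

```text
t: 18.52
tool_pos: [0.518, 0.2306, 0.1814]
tool_rot: [0.345, 0.618, 0.133, 0.694]
force: [-0.4, 0.5, -1.1]
grip_width: 0.34
```

```bash
python3 path.py "[(11,17.5),(22,23)]" 2.1
```

```text
18.525 pos [0.518  0.2306 0.1814] stand xy 12.006889916723322 -0.41742595387919207 F stand 0.39319289295228904 0.5201777616911368 -1.0745094252848608 T [-0.4833  0.2287 -0.0118] w 0.339509592367287 q [-0.116   0.5413  1.9453  1.047   0.8138 -0.6065]
lean 39.99689706144218 lat 0.0007561559411159538
eye rel knee x,y,z 10.969140595122177 -0.4035883001567804 17.423618168572233
(11, 17.5) 1
[{"translation": [0.0, 0.1, 0.1], "twist": [0.0, 0.0, 0.0]}]
end err mm [ 0.0313  0.0386 -0.0116] deg [-0.0408 -0.0433  0.0031]
(22, 23) 6
[{"translation": [0.5, 2.0, 0.0], "twist": [0.0, 0.0, 0.0]}, {"translation": [0.5, 2.0, 0.0], "twist": [0.0, 0.0, 0.0]}, {"translation": [0.5, 2.0, 0.0], "twist": [0.0, 0.0, 0.0]}, {"translation": [0.4, 2.0, 0.0], "twist": [0.0, 0.0, 0.0]}, {"translation": [0.5, 2.0, 0.0], "twist": [0.0, 0.0, 0.0]}, {"translation": [0.4, 1.9, 0.0], "twist": [0.0, 0.0, 0.0]}]
end err mm [ 0.0108 -0.0431 -0.0079] deg [-0.0408 -0.0433  0.0031]
```

Request:
{"api": "move_arm", "payload": {"motion": [{"translation": [0.5, 2, 0], "twist": [0, 0, 0]}, {"translation": [0.5, 2.1, 0], "twist": [0, 0, 0]}, {"translation": [0.5, 2, 0], "twist": [0, 0, 0]}, {"translation": [0.4, 2, 0], "twist": [0, 0, 0]}, {"translation": [0.5, 2, 0], "twist": [0, 0, 0]}, {"translation": [0.4, 1.9, 0], "twist": [0, 0, 0]}, {"translation": [0, 0, 0], "twist": [0, 0, 0]}, {"translation": [0, 0, 0], "twist": [0, 0, 0]}]}}

```text
t: 19.52
tool_pos: [0.5214, 0.241, 0.187]
tool_rot: [0.345, 0.618, 0.132, 0.694]
force: [0.0, 0.3, -2.5]
grip_width: 0.341
```

```bash
python3 path.py "[(22,23),(40,23)]" 2.6
```

```text
19.525 pos [0.5214 0.241  0.187 ] stand xy 22.96620020275496 -0.4239997816963705 F stand 0.3312064979990508 0.07595962211351416 -2.4661096120168384 T [-0.4983  0.1001  0.0431] w 0.3405417460683637 q [-0.0924  0.5342  1.9298  1.0402  0.8126 -0.5695]
lean 39.99604492457479 lat 0.0007643948460747064
eye rel knee x,y,z 21.92824230361843 -0.41001135601322086 22.96859385387529
(22, 23) 1
[{"translation": [0.0, 0.1, 0.1], "twist": [0.0, 0.0, 0.0]}]
end err mm [ 0.0247 -0.0021  0.0336] deg [-0.0458 -0.0438  0.004 ]
(40, 23) 7
[{"translation": [1.7, 2.0, 0.0], "twist": [0.0, 0.0, 0.0]}, {"translation": [1.6, 2.0, 0.0], "twist": [0.0, 0.0, 0.0]}, {"translation": [1.7, 2.0, 0.0], "twist": [0.0, 0.0, 0.0]}, {"translation": [1.6, 1.9, 0.0], "twist": [0.0, 0.0, 0.0]}, {"translation": [1.7, 2.0, 0.0], "twist": [0.0, 0.0, 0.0]}, {"translation": [1.6, 1.9, 0.0], "twist": [0.0, 0.0, 0.0]}, {"translation": [1.7, 2.0, 0.0], "twist": [0.0, 0.0, 0.0]}]
end err mm [0.0355 0.0236 0.0167] deg [-0.0458 -0.0438  0.004 ]
```

Request:
{"api": "move_arm", "payload": {"motion": [{"translation": [1.7, 2, 0], "twist": [0, 0, 0]}, {"translation": [1.6, 2, 0], "twist": [0, 0, 0]}, {"translation": [1.7, 2, 0], "twist": [0, 0, 0]}, {"translation": [1.6, 2, 0], "twist": [0, 0, 0]}, {"translation": [1.7, 2, 0], "twist": [0, 0, 0]}, {"translation": [1.6, 2, 0], "twist": [0, 0, 0]}, {"translation": [1.7, 2, 0], "twist": [0, 0, 0]}, {"translation": [0, 0, 0], "twist": [0, 0, 0]}]}}

```text
t: 20.52
tool_pos: [0.5272, 0.2584, 0.1871]
tool_rot: [0.345, 0.618, 0.133, 0.694]
force: [0.5, 0.7, -2.1]
grip_width: 0.341
```

```bash
python3 st.py;python3 -c "
from bench import *;import cv2
im=capture('wrist')[:,:,::-1];cv2.imwrite('pics/w10c.png',cv2.resize(im[100:350,200:440],None,fx=2.4,fy=2.4,interpolation=2))"
```

```text
20.525 pos [0.5272 0.2584 0.1871] stand xy 41.380102236777425 -0.4190516121773875 F stand 0.858899947419781 -0.2463194423254447 -2.053054211094166 T [-0.4427  0.1841  0.0012] w 0.3407979657827142 q [-0.0536  0.5412  1.9087  1.0467  0.7986 -0.536 ]
lean 40.00146993690816 lat 0.0008217696579321944
eye rel knee x,y,z 40.34347116910752 -0.4040132274372749 23.12822005635502
```

View pics/w10c.png

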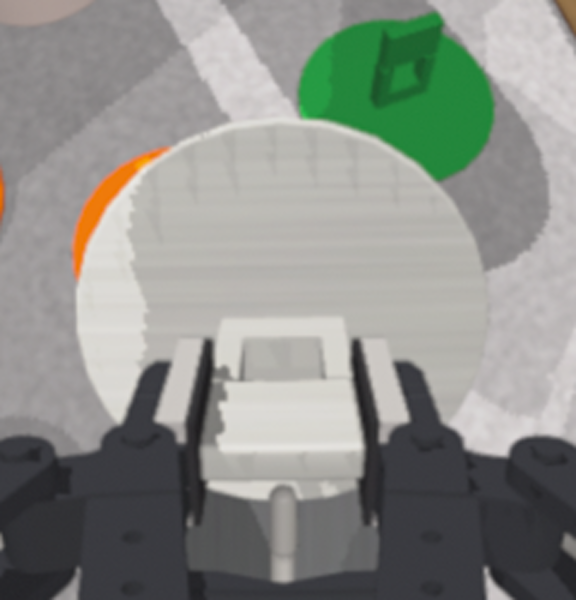

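The eye is empty and the hook tip is behind the tab, so the lid is free. The disc's rear edge is still below the tip, so I move further forward before rising. First, the pan's position from w1 and the top view.

Run:
```python
from h import *
import pickle
im=cv2.imread('pics/w1.png');cv2.imwrite('pics/w1p.png',cv2.resize(im[80:190,300:410],None,fx=5.4,fy=5.4,interpolation=2))
from st import *
# rows: forward 45 along stand x at same lean
p=s['tool_pos'];r=m
p1=p+ax*.045
p,r=plan(p,r,p1,m,4)
# then rise and unlean
p2=p1+ax*.0+np.array([0,0,.11]);p,r=plan(p,r,p2,down(1.25-np.pi/2),8)
```

```text
20.575 pos [0.5272 0.2583 0.1872] stand xy 41.279739962842925 -0.41038858316432947 F stand 0.004019087329608264 0.15101562817430061 -1.0066827505364397 T [-0.4559  0.1391  0.0315] w 0.3338186551896485 q [-0.0538  0.5412  1.9088  1.0466  0.7986 -0.536 ]
lean 39.99912614153099 lat 0.0008066504157782477
eye rel knee x,y,z 40.24253558401041 -0.39562688055556017 23.134469426593256
[{"translation": [7.2, 8.6, 0.0], "twist": [0.0, 0.0, 0.0]}, {"translation": [7.2, 8.6, 0.0], "twist": [0.0, 0.0, 0.0]}, {"translation": [7.3, 8.6, 0.0], "twist": [0.0, 0.0, 0.0]}, {"translation": [7.2, 8.7, 0.0], "twist": [0.0, 0.0, 0.0]}]
end err mm [-0.0039  0.0067  0.0368] deg [0. 0. 0.]
[{"translation": [-10.5, 8.8, 0.0], "twist": [0.0, 0.0, -5.0]}, {"translation": [-11.3, 7.9, 0.0], "twist": [0.0, 0.0, -5.0]}, {"translation": [-11.9, 6.9, 0.0], "twist": [0.0, 0.0, -5.0]}, {"translation": [-12.5, 5.8, 0.0], "twist": [0.0, 0.0, -5.0]}, {"translation": [-12.9, 4.7, 0.0], "twist": [0.0, 0.0, -5.0]}, {"translation": [-13.3, 3.6, 0.0], "twist": [0.0, 0.0, -5.0]}, {"translation": [-13.5, 2.4, 0.0], "twist": [0.0, 0.0, -5.0]}, {"translation": [-13.7, 1.1, -0.1], "twist": [0.0, -0.1, -5.0]}]
end err mm [-0.0181 -0.0481  0.0237] deg [0.0031 0.0458 0.0009]
```

View pics/w1p.png

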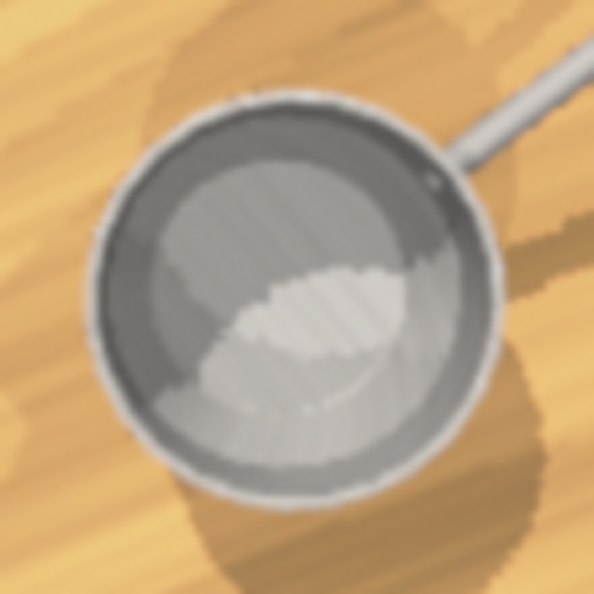

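Request:
{"api": "move_arm", "payload": {"motion": [{"translation": [7.2, 8.6, 0], "twist": [0, 0, 0]}, {"translation": [7.2, 8.6, 0], "twist": [0, 0, 0]}, {"translation": [7.2, 8.6, 0], "twist": [0, 0, 0]}, {"translation": [7.2, 8.6, 0], "twist": [0, 0, 0]}]}}

```text
t: 21.08
tool_pos: [0.5415, 0.3018, 0.1872]
tool_rot: [0.345, 0.618, 0.133, 0.694]
force: [-0.4, 0.2, -1.7]
grip_width: 0.338
```

Request:
{"api": "move_arm", "payload": {"motion": [{"translation": [-10.5, 8.8, 0], "twist": [0, 0, -5]}, {"translation": [-11.3, 7.9, 0], "twist": [0, 0, -5]}, {"translation": [-11.9, 6.9, 0], "twist": [0, 0, -5]}, {"translation": [-12.5, 5.8, 0], "twist": [0, 0, -5]}, {"translation": [-12.9, 4.7, 0], "twist": [0, 0, -5]}, {"translation": [-13.3, 3.6, 0], "twist": [0, 0, -5]}, {"translation": [-13.5, 2.4, 0], "twist": [0, 0, -5]}, {"translation": [-13.7, 1.1, 0], "twist": [0, 0, -5]}, {"translation": [0, 0, 0], "twist": [0, 0, 0]}, {"translation": [0, 0, 0], "twist": [0, 0, 0]}]}}

```text
t: 22.32
tool_pos: [0.5405, 0.3008, 0.2962]
tool_rot: [0.113, 0.699, -0.113, 0.697]
force: [-0.1, 0.8, -2.2]
grip_width: 0.335
```

```bash
python3 st.py
python3 - <<'E'
from h import *
import pickle
from bench import camera_params
p,s=pickle.load(open('w1.pkl','rb'))
c=lambda u,v:(300+(u+.5)/5.4-.5,80+(v+.5)/5.4-.5)
pts=[(86,300),(503,300),(295,88),(295,510),(145,155),(440,150),(150,450),(445,445)]
P=np.array([wonz(p,c(*q),.07) for q in pts])[:,:2]
A=np.c_[2*P,np.ones(len(P))];x=np.linalg.lstsq(A,(P**2).sum(1),rcond=None)[0]
print('pan centre',x[:2],'r',np.sqrt(x[2]+x[:2]@x[:2]))
print(P-x[:2])
E
```

```text
22.325 pos [0.5405 0.3008 0.2962] stand xy 85.77851696162158 0.32966684634054005 F stand 0.7325189734435008 0.3785737680667689 -2.154901267167952 T [ 0.0124 -0.0316 -0.0122] w 0.33523870741315465 q [0.3266 0.4685 1.3882 0.0019 1.2873 0.6467]
lean 0.0013588205541047312 lat 0.002995224594869727
eye rel knee x,y,z 72.97895096050956 0.38447945642664516 127.90747050233131
pan centre [ 0.51854894 -0.22545664] r 0.0494785163689799
[[-0.04684576  0.01544896]
 [ 0.04723375 -0.0137775 ]
 [ 0.01437317  0.04796164]
 [-0.01508123 -0.04750449]
 [-0.02339127  0.04336572]
 [ 0.04271925  0.02452644]
 [-0.04364386 -0.02299431]
 [ 0.02408183 -0.04326941]]
```

Run:
```python
from st import *
plan(s['tool_pos'],m,[.5185,-.2255,.24],down(1.25-np.pi/2),20)
```

```text
22.325 pos [0.5405 0.3008 0.2962] stand xy 85.77851696162158 0.32966684634054005 F stand 0.7325189734435008 0.3785737680667689 -2.154901267167952 T [ 0.0124 -0.0316 -0.0122] w 0.33523870741315465 q [0.3266 0.4685 1.3882 0.0019 1.2873 0.6467]
lean 0.0013588205541047312 lat 0.002995224594869727
eye rel knee x,y,z 72.97895096050956 0.38447945642664516 127.90747050233131
[{"translation": [2.8, -25.3, 7.3], "twist": [0.0, 0.0, 0.0]}, {"translation": [2.8, -25.3, 7.3], "twist": [0.0, 0.0, 0.0]}, {"translation": [2.8, -25.3, 7.3], "twist": [0.0, 0.0, 0.0]}, {"translation": [2.8, -25.3, 7.2], "twist": [0.0, 0.0, 0.0]}, {"translation": [2.8, -25.3, 7.3], "twist": [0.0, 0.0, 0.0]}, {"translation": [2.8, -25.3, 7.2], "twist": [0.0, 0.0, 0.0]}, {"translation": [2.8, -25.3, 7.3], "twist": [0.0, 0.0, 0.0]}, {"translation": [2.8, -25.3, 7.2], "twist": [0.0, 0.0, 0.0]}, {"translation": [2.8, -25.3, 7.3], "twist": [0.0, 0.0, 0.0]}, {"translation": [2.8, -25.3, 7.2], "twist": [0.0, 0.0, 0.0]}, {"translation": [2.8, -25.3, 7.3], "twist": [0.0, 0.0, 0.0]}, {"translation": [2.8, -25.3, 7.2], "twist": [0.0, 0.0, 0.0]}, {"translation": [2.8, -25.4, 7.3], "twist": [0.0, 0.0, 0.0]}, {"translation": [2.8, -25.3, 7.2], "twist": [0.0, 0.0, 0.0]}, {"translation": [2.8, -25.4, 7.3], "twist": [0.0, 0.0, 0.0]}, {"translation": [2.8, -25.3, 7.2], "twist": [0.0, 0.0, 0.0]}, {"translation": [2.7, -25.4, 7.3], "twist": [0.0, 0.0, 0.0]}, {"translation": [2.8, -25.3, 7.2], "twist": [0.0, -0.1, 0.0]}, {"translation": [2.7, -25.4, 7.3], "twist": [0.0, 0.0, 0.0]}, {"translation": [2.8, -25.3, 7.2], "twist": [0.0, -0.1, 0.0]}]
end err mm [-0.0156  0.0351 -0.0139] deg [ 0.0088  0.0284 -0.0014]
```

Request:
{"api": "move_arm", "payload": {"motion": [{"translation": [0, -10, 2.9], "twist": [0, 0, 0]}, {"translation": [0, -20, 5.7], "twist": [0, 0, 0]}, {"translation": [0, -25.3, 7.3], "twist": [0, 0, 0]}, {"translation": [0, -25.3, 7.2], "twist": [0, 0, 0]}, {"translation": [0, -25.3, 7.3], "twist": [0, 0, 0]}, {"translation": [0, -25.3, 7.2], "twist": [0, 0, 0]}, {"translation": [0, -25.3, 7.3], "twist": [0, 0, 0]}, {"translation": [0, -25.3, 7.2], "twist": [0, 0, 0]}, {"translation": [0, -25.3, 7.3], "twist": [0, 0, 0]}, {"translation": [0, -25.3, 7.2], "twist": [0, 0, 0]}]}}

```text
t: 23.58
tool_pos: [0.5304, 0.0567, 0.2971]
tool_rot: [0.113, 0.698, -0.114, 0.697]
force: [1.1, -0.1, -2.1]
grip_width: 0.339
```

Request:
{"api": "move_arm", "payload": {"motion": [{"translation": [0, -25.3, 7.3], "twist": [0, 0, 0]}, {"translation": [0, -25.3, 7.2], "twist": [0, 0, 0]}, {"translation": [0, -25.3, 7.3], "twist": [0, 0, 0]}, {"translation": [0, -25.3, 7.2], "twist": [0, 0, 0]}, {"translation": [0, -25.3, 7.3], "twist": [0, 0, 0]}, {"translation": [0, -25.3, 7.2], "twist": [0, 0, 0]}, {"translation": [0, -25.3, 7.3], "twist": [0, 0, 0]}, {"translation": [0, -25.3, 7.2], "twist": [0, 0, 0]}, {"translation": [0, -20, 5.7], "twist": [0, 0, 0]}, {"translation": [0, -12, 3.4], "twist": [0, 0, 0]}]}}

```text
t: 24.82
tool_pos: [0.5204, -0.186, 0.297]
tool_rot: [0.114, 0.698, -0.114, 0.698]
force: [0.0, -0.2, -1.1]
grip_width: 0.337
```

Request:
{"api": "move_arm", "payload": {"motion": [{"translation": [0, 0, 0], "twist": [0, 0, 0]}, {"translation": [0, 0, 0], "twist": [0, 0, 0]}, {"translation": [0, 0, 0], "twist": [0, 0, 0]}]}}

```text
t: 25.2
tool_pos: [0.5211, -0.1835, 0.297]
tool_rot: [0.113, 0.699, -0.112, 0.698]
force: [0.1, -0.3, -1.2]
grip_width: 0.336
```

Run:
```python
from st import *
import pickle
p=camera_params('wrist');im=capture('wrist')[:,:,::-1];pickle.dump((p,s),open('w11.pkl','wb'));cv2.imwrite('pics/w11.png',im)
p=camera_params('top');im=capture('top')[:,:,::-1];cv2.imwrite('pics/t11.png',im)
cv2.imwrite('pics/t11c.png',cv2.resize(im[120:270,335:480],None,fx=4,fy=4,interpolation=2))
```

```text
25.2 pos [ 0.5211 -0.1835  0.297 ] stand xy -379.9477546456729 -133.92881257397005 F stand -0.31022545940022317 -0.16393426620817206 -1.2432294296411965 T [ 0.0019 -0.0804 -0.009 ] w 0.33623018484530937 q [-0.5409  0.3714  1.5521  0.      1.2194 -0.2212]
lean 0.01682728063426309 lat 0.0012747597247483586
eye rel knee x,y,z -392.7423800965596 -133.90548447100713 128.74412824949047
```

View pics/w11.png

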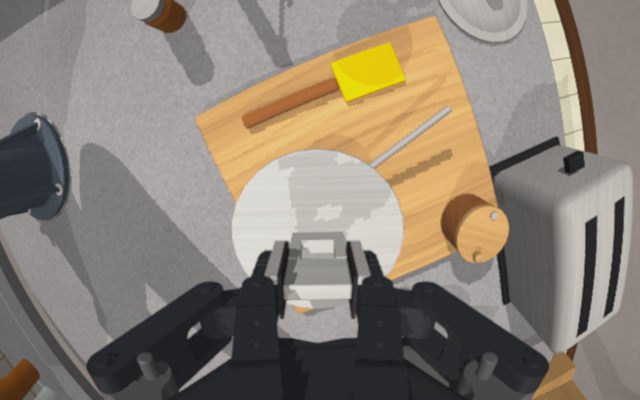

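View pics/t11c.png

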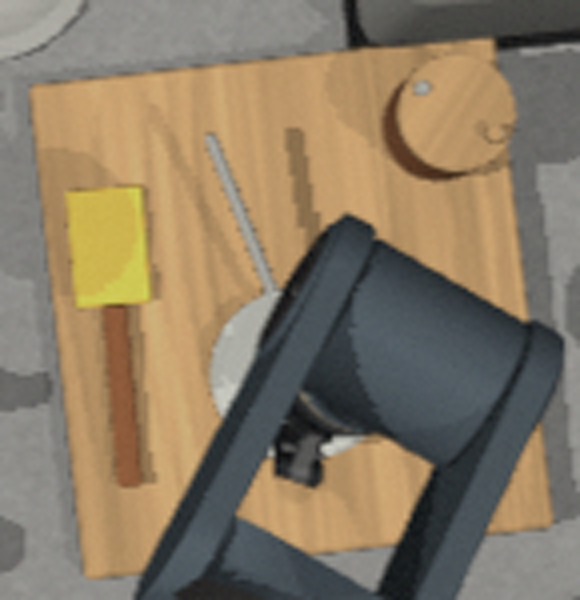

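Run:
```python
from st import *
import pickle
p,s=pickle.load(open('w11.pkl','rb'));m=R.from_quat(s['tool_rot'])
im=cv2.imread('pics/w11.png')
cv2.imwrite('pics/w11c.png',cv2.resize(im[140:310,220:415],None,fx=4,fy=3.5,interpolation=2))
for uv in [(317.5,149),(232,228),(403,228)]:
  w=wonz(p,uv,s['tool_pos'][2]-.0403);print(uv,m.inv().apply(w-s['tool_pos'])*1e3)
# circle fit from edge pts of bright disc upper half
pts=[]
hsv=cv2.cvtColor(im,cv2.COLOR_BGR2HSV)
mask=((hsv[...,1]<45)&(hsv[...,2]>120)).astype(np.uint8)
mask[:,:225]=0;mask[:,410:]=0;mask[:145]=0;mask[245:]=0
n,l,st,_=cv2.connectedComponentsWithStats(mask);k=1+np.argmax(st[1:,4]);ys,xs=np.where(l==k)
P=[]
for a in range(240,400,8):
  yy=ys[xs==a].min();P.append(m.inv().apply(wonz(p,(a,yy-.5),s['tool_pos'][2]-.0403)-s['tool_pos'])[1:]*1e3)
P=np.array(P)
for _ in range(3):
  x=np.linalg.lstsq(np.c_[2*P,np.ones(len(P))],(P**2).sum(1),rcond=None)[0];r=np.sqrt(x[2]+x[:2]@x[:2])
  e=np.hypot(*(P-x[:2]).T)-r;print('ctr tool y,z',x[:2],r,np.abs(e).max());P=P[np.abs(e)<1.5]
print(); plan(sense()['tool_pos'],R.from_quat(sense()['tool_rot']),[.518,-.2253,.16],down(1.25-np.pi/2),9)
```

```text
25.3 pos [ 0.5212 -0.1837  0.2971] stand xy -380.08565297612336 -134.06853043428936 F stand 0.3235553950014308 0.03755115706367368 -1.5688822336140928 T [ 0.0037 -0.0524 -0.0051] w 0.3378679306841478 q [-0.541   0.3715  1.5519 -0.0001  1.2194 -0.2212]
lean 0.008935519739049037 lat 0.0010952109276579946
eye rel knee x,y,z -392.88279901525783 -134.0484880743132 128.77014812201276
(317.5, 149) [40.3145 52.1986  0.7202]
(232, 228) [ 40.3666   5.2664 -50.9793]
(403, 228) [40.2348  5.2815 52.3884]
ctr tool y,z [-4.4309  7.0009] 58.37662236781384 10.018037096857682
ctr tool y,z [-7.1179  5.6912] 60.51528252700197 0.8119847530284616
ctr tool y,z [-7.1179  5.6912] 60.51528252700197 0.8119847530284616

[{"translation": [15.2, -4.5, 1.1], "twist": [0.0, 0.0, 0.0]}, {"translation": [15.2, -4.5, 1.1], "twist": [0.0, 0.0, 0.0]}, {"translation": [15.2, -4.5, 1.1], "twist": [0.0, 0.0, 0.0]}, {"translation": [15.2, -4.5, 1.2], "twist": [0.0, 0.0, 0.0]}, {"translation": [15.3, -4.5, 1.1], "twist": [0.0, 0.0, 0.0]}, {"translation": [15.2, -4.5, 1.2], "twist": [0.0, 0.0, 0.0]}, {"translation": [15.3, -4.5, 1.1], "twist": [0.0, 0.0, 0.0]}, {"translation": [15.2, -4.5, 1.2], "twist": [0.0, 0.0, 0.0]}, {"translation": [15.3, -4.5, 1.1], "twist": [0.1, -0.1, 0.0]}]
end err mm [-0.0065  0.0442 -0.0473] deg [-0.044   0.0372 -0.009 ]
```

Request:
{"api": "move_arm", "payload": {"motion": [{"translation": [15.2, -4.5, 1.1], "twist": [0, 0, 0]}, {"translation": [15.2, -4.5, 1.1], "twist": [0, 0, 0]}, {"translation": [15.2, -4.5, 1.1], "twist": [0, 0, 0]}, {"translation": [15.2, -4.5, 1.1], "twist": [0, 0, 0]}, {"translation": [15.2, -4.5, 1.1], "twist": [0, 0, 0]}, {"translation": [15.2, -4.5, 1.1], "twist": [0, 0, 0]}, {"translation": [15.2, -4.4, 1.1], "twist": [0, 0, 0]}, {"translation": [15.2, -4.4, 1.1], "twist": [0, 0, 0]}, {"translation": [10, -4.4, 1.1], "twist": [0, 0, 0]}, {"translation": [0, 0, 0], "twist": [0, 0, 0]}]}}

```text
t: 26.55
tool_pos: [0.5173, -0.2258, 0.1645]
tool_rot: [0.113, 0.699, -0.113, 0.697]
force: [-0.4, -0.8, -0.5]
grip_width: 0.34
```

Request:
{"api": "move_arm", "payload": {"motion": [{"translation": [0, 0, 0], "twist": [0, 0, 0]}, {"translation": [0, 0, 0], "twist": [0, 0, 0]}]}}

```text
t: 26.8
tool_pos: [0.5181, -0.2258, 0.1661]
tool_rot: [0.113, 0.698, -0.113, 0.698]
force: [0.7, 0.4, -1.9]
grip_width: 0.338
```

Run:
```python
from st import *
import pickle
p=camera_params('wrist');im=capture('wrist')[:,:,::-1];pickle.dump((p,s),open('w12.pkl','wb'));cv2.imwrite('pics/w12.png',im)
im=capture('side')[:,:,::-1]
cv2.imwrite('pics/s12c.png',cv2.resize(im[150:250,280:430],None,fx=5,fy=5,interpolation=2))
plan(s['tool_pos'],m,[.518,-.2248,.126],down(1.25-np.pi/2),8)
```

```text
26.8 pos [ 0.5181 -0.2258  0.1661] stand xy -421.003979187668 -144.37438003141946 F stand 0.6103411871533191 -0.5344632755052395 -1.8505358823161657 T [ 0.0488 -0.0422 -0.0565] w 0.3375981564859237 q [-0.6085  0.5525  1.6603 -0.0003  0.9284 -0.2876]
lean -0.019951122553116953 lat -0.0003188339640372804
eye rel knee x,y,z -433.8103514810531 -144.3802146929614 -2.2121760523600926
[{"translation": [5.0, 0.1, 0.0], "twist": [0.0, 0.0, 0.0]}, {"translation": [5.0, 0.1, -0.1], "twist": [0.0, 0.0, 0.0]}, {"translation": [5.0, 0.1, 0.0], "twist": [0.0, 0.0, 0.0]}, {"translation": [5.0, 0.1, -0.1], "twist": [0.0, 0.0, 0.0]}, {"translation": [5.0, 0.1, 0.0], "twist": [0.0, 0.0, 0.0]}, {"translation": [5.0, 0.1, -0.1], "twist": [0.0, 0.0, 0.0]}, {"translation": [5.0, 0.1, 0.0], "twist": [0.0, 0.0, 0.0]}, {"translation": [5.1, 0.2, -0.1], "twist": [0.0, 0.0, 0.0]}]
end err mm [-0.031   0.0122 -0.0126] deg [0.0031 0.0183 0.02  ]
```

View pics/w12.png

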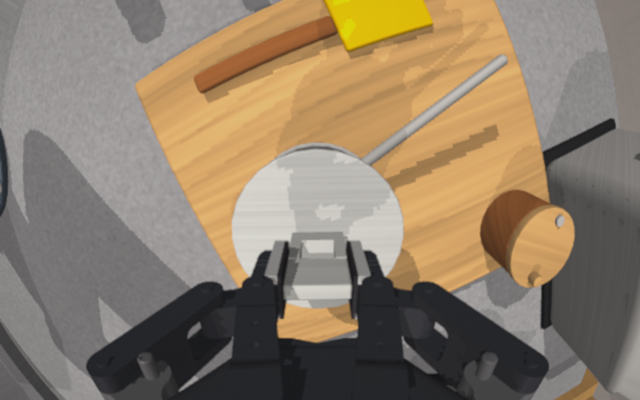

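View pics/s12c.png

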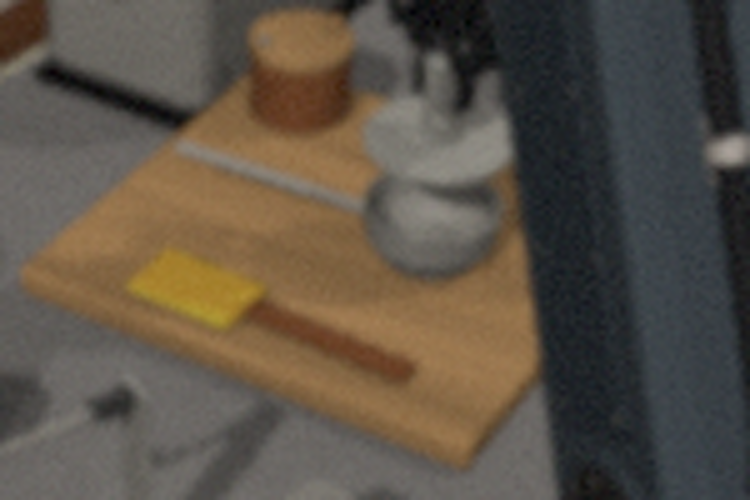

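Run:
```python
from h import *
im=cv2.imread('pics/w12.png')
cv2.imwrite('pics/w12c.png',cv2.resize(im[135:185,260:380],None,fx=6.5,fy=8,interpolation=2))
```

```text
(no output)
```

View pics/w12c.png

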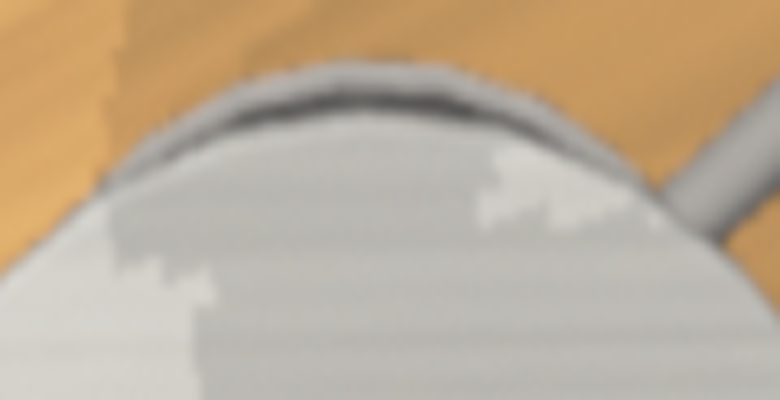

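Run:
```python
from h import *
import pickle
from scipy.optimize import least_squares
p,s=pickle.load(open('w12.pkl','rb'));m=R.from_quat(s['tool_rot']);t=s['tool_pos']
c=lambda u,v:(260+(u+.5)/6.5-.5,135+(v+.5)/8-.5)
def fit(pts,z,r):
  P=np.array([m.inv().apply(wonz(p,c(*q),z)-t)[1:]*1e3 for q in pts])
  o=least_squares(lambda x:np.hypot(*(P-x).T)-r,[0,0]);return o.x,o.fun
print('pan (tool y,z)',fit([(370,60),(250,88),(160,138),(480,75),(550,105),(620,152)],.07,50))
print('lid',fit([(370,110),(240,133),(110,190),(500,128),(600,172),(700,235)],t[2]-.0403,53))
```

```text
pan (tool y,z) (array([-0.18797741,  1.26740147]), array([ 0.24988611, -0.07169637, -0.1297887 ,  0.12505412, -0.07210508,
       -0.1477228 ]))
lid (array([-0.67908885,  0.27792357]), array([ 0.30752453, -0.06576674, -0.18324691,  0.2098736 , -0.20555935,
       -0.10814962]))
```

Request:
{"api": "move_arm", "payload": {"motion": [{"translation": [5, 0.1, 0.1], "twist": [0, 0, 0]}, {"translation": [5, 0.1, 0.1], "twist": [0, 0, 0]}, {"translation": [5, 0.1, 0.1], "twist": [0, 0, 0]}, {"translation": [5, 0.1, 0.1], "twist": [0, 0, 0]}, {"translation": [5, 0.1, 0.1], "twist": [0, 0, 0]}, {"translation": [5, 0, 0.1], "twist": [0, 0, 0]}, {"translation": [5, 0, 0.1], "twist": [0, 0, 0]}, {"translation": [4, 0, 0], "twist": [0, 0, 0]}, {"translation": [0, 0, 0], "twist": [0, 0, 0]}, {"translation": [0, 0, 0], "twist": [0, 0, 0]}]}}

```text
t: 28.15
tool_pos: [0.5186, -0.2255, 0.1265]
tool_rot: [0.113, 0.698, -0.113, 0.698]
force: [0.2, -0.4, -0.8]
grip_width: 0.335
```

```bash
python3 st.py
```

```text
28.15 pos [ 0.5186 -0.2255  0.1265] stand xy -420.5636205131321 -144.75944585636827 F stand -0.2775692978659319 -0.30437125033252327 -0.8120671618260977 T [ 0.0148  0.0231 -0.0335] w 0.33465034785318665 q [-0.6076  0.6131  1.6861 -0.0004  0.8431 -0.2864]
lean -0.0033351439130131764 lat 0.0007658441478372184
eye rel knee x,y,z -433.36468574195345 -144.74543090846282 -41.77463969788461
```

Now slowly into the rim: 1 mm rows, expecting contact near TCP z 0.115.

Request:
{"api": "move_arm", "payload": {"motion": [{"translation": [1.5, 0, 0], "twist": [0, 0, 0]}, {"translation": [1.5, 0, 0], "twist": [0, 0, 0]}, {"translation": [1.5, 0, 0], "twist": [0, 0, 0]}, {"translation": [1.5, 0, 0], "twist": [0, 0, 0]}, {"translation": [1, 0, 0], "twist": [0, 0, 0]}, {"translation": [0, 0, 0], "twist": [0, 0, 0]}, {"translation": [0, 0, 0], "twist": [0, 0, 0]}]}}

```text
t: 29.02
tool_pos: [0.5185, -0.2254, 0.1195]
tool_rot: [0.113, 0.698, -0.113, 0.698]
force: [-0.7, 0.3, -0.6]
grip_width: 0.337
```

Request:
{"api": "move_arm", "payload": {"motion": [{"translation": [1, 0, 0], "twist": [0, 0, 0]}, {"translation": [1, 0, 0], "twist": [0, 0, 0]}, {"translation": [0, 0, 0], "twist": [0, 0, 0]}]}}

```text
t: 29.4
tool_pos: [0.5184, -0.2253, 0.1173]
tool_rot: [0.113, 0.698, -0.113, 0.698]
force: [-0.6, -0.5, -0.6]
grip_width: 0.338
```

```bash
python3 st.py
```

```text
29.4 pos [ 0.5184 -0.2253  0.1173] stand xy -420.5036954721677 -144.55801621226124 F stand -0.6404070245078122 0.4418701804835634 -0.5758586825529591 T [ 0.0047 -0.0277 -0.0319] w 0.33796623470089254 q [-0.6076  0.6275  1.6918 -0.0004  0.8236 -0.2864]
lean 0.004177534655267582 lat 0.0012150579988085002
eye rel knee x,y,z -433.30236118841515 -144.53578065088305 -50.95955437278073
```

Plug is past the rim (0.1173 < 0.1213) with no resistance. Continuing in 0.5 mm steps.

Request:
{"api": "move_arm", "payload": {"motion": [{"translation": [0.6, 0, 0], "twist": [0, 0, 0]}, {"translation": [0.6, 0, 0], "twist": [0, 0, 0]}, {"translation": [0, 0, 0], "twist": [0, 0, 0]}]}}

```text
t: 29.78
tool_pos: [0.5185, -0.2254, 0.1162]
tool_rot: [0.113, 0.698, -0.113, 0.698]
force: [0.9, 0.4, -1.2]
grip_width: 0.338
```

Request:
{"api": "move_arm", "payload": {"motion": [{"translation": [0.5, 0, 0], "twist": [0, 0, 0]}, {"translation": [0, 0, 0], "twist": [0, 0, 0]}]}}

```text
t: 30.02
tool_pos: [0.5185, -0.2254, 0.1161]
tool_rot: [0.113, 0.698, -0.113, 0.698]
force: [-0.6, 0.5, 2.4]
grip_width: 0.339
```

Request:
{"api": "move_arm", "payload": {"motion": [{"translation": [0.4, 0, 0], "twist": [0, 0, 0]}, {"translation": [0, 0, 0], "twist": [0, 0, 0]}]}}

```text
t: 30.28
tool_pos: [0.5185, -0.2255, 0.1161]
tool_rot: [0.113, 0.698, -0.113, 0.698]
force: [-0.9, 0.4, 4.6]
grip_width: 0.34
```

Contact with 4–5 N upward, so the disc is on the rim. Easing off slightly, then opening.

Request:
{"api": "move_arm", "payload": {"motion": [{"translation": [-0.4, 0, 0], "twist": [0, 0, 0]}, {"translation": [0, 0, 0], "twist": [0, 0, 0]}]}}

```text
t: 30.52
tool_pos: [0.5185, -0.2255, 0.1161]
tool_rot: [0.113, 0.698, -0.113, 0.698]
force: [-1.6, -0.6, 5.0]
grip_width: 0.338
```

Request:
{"api": "move_arm", "payload": {"motion": [{"translation": [0, 0, 0], "twist": [0, 0, 0]}, {"translation": [0, 0, 0], "twist": [0, 0, 0]}, {"translation": [0, 0, 0], "twist": [0, 0, 0]}, {"translation": [0, 0, 0], "twist": [0, 0, 0]}], "hand": -0.2}}

```text
t: 31.02
tool_pos: [0.5184, -0.2254, 0.1156]
tool_rot: [0.113, 0.698, -0.113, 0.698]
force: [-0.5, 0.3, 0.2]
grip_width: 0.601
```

Run:
```python
from st import *
im=capture('wrist')[:,:,::-1];cv2.imwrite('pics/w13.png',im)
im=capture('side')[:,:,::-1]
cv2.imwrite('pics/s13c.png',cv2.resize(im[150:250,280:430],None,fx=5,fy=5,interpolation=2))
```

```text
31.025 pos [ 0.5184 -0.2254  0.1156] stand xy -420.5144292037564 -144.61477876438533 F stand 0.1800448077288389 0.5407522180016169 0.1812754241558574 T [ 0.0242 -0.003  -0.0251] w 0.6006797281579437 q [-0.6075  0.6303  1.6926 -0.0004  0.8198 -0.2864]
lean 0.0030553709065586614 lat 0.0011781875911954088
eye rel knee x,y,z -433.3134533334701 -144.5932179314665 -52.734858180522195
```

View pics/w13.png

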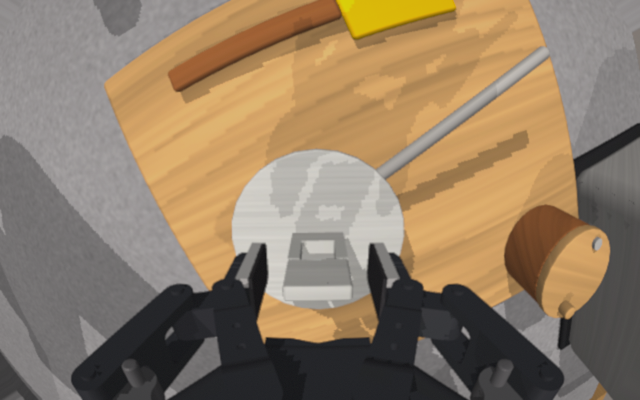

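View pics/s13c.png

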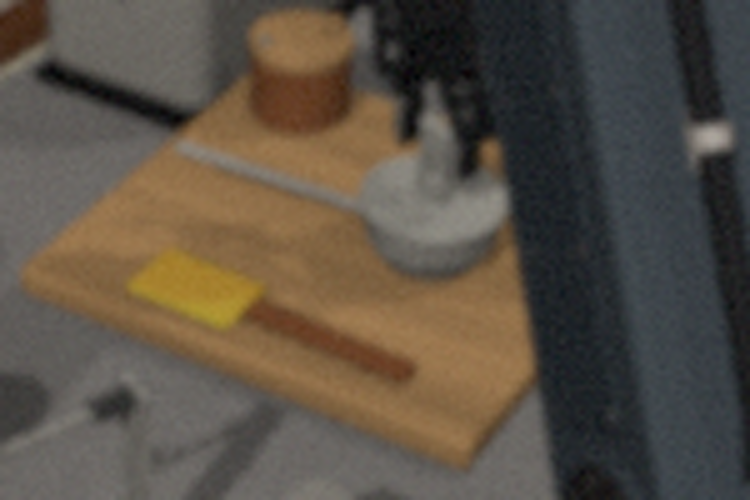

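Lid sits level on the pan and the pads are clear of the tab (265/370 against 283–352). Opening fully and retreating straight up.

Request:
{"api": "move_arm", "payload": {"motion": [{"translation": [0, 0, 0], "twist": [0, 0, 0]}, {"translation": [0, 0, 0], "twist": [0, 0, 0]}, {"translation": [-5, 0, 0], "twist": [0, 0, 0]}, {"translation": [-15, 0, 0], "twist": [0, 0, 0]}, {"translation": [-25, 0, 0], "twist": [0, 0, 0]}, {"translation": [-30, 0, 0], "twist": [0, 0, 0]}, {"translation": [-30, 0, 0], "twist": [0, 0, 0]}, {"translation": [-30, 0, 0], "twist": [0, 0, 0]}, {"translation": [-20, 0, 0], "twist": [0, 0, 0]}, {"translation": [0, 0, 0], "twist": [0, 0, 0]}], "hand": -1}}

```text
t: 32.38
tool_pos: [0.5196, -0.2261, 0.2735]
tool_rot: [0.112, 0.697, -0.114, 0.7]
force: [0.5, 0.1, -0.1]
grip_width: 1.004
```

Request:
{"api": "move_arm", "payload": {"motion": [{"translation": [0, -25, 0], "twist": [0, 0, 0]}, {"translation": [0, -30, 0], "twist": [0, 0, 0]}, {"translation": [0, -30, 0], "twist": [0, 0, 0]}, {"translation": [0, -20, 0], "twist": [0, 0, 0]}, {"translation": [0, 0, 0], "twist": [0, 0, 0]}, {"translation": [0, 0, 0], "twist": [0, 0, 0]}, {"translation": [0, 0, 0], "twist": [0, 0, 0]}]}}

```text
t: 33.25
tool_pos: [0.4857, -0.324, 0.2707]
tool_rot: [0.113, 0.699, -0.112, 0.698]
force: [0.2, -0.0, -0.8]
grip_width: 1.0
```

Run:
```python
from st import *
import pickle
p=camera_params('wrist');im=capture('wrist')[:,:,::-1];cv2.imwrite('pics/w14.png',im);pickle.dump((p,s),open('w14.pkl','wb'))
im=capture('side')[:,:,::-1]
a=cv2.resize(im[150:250,280:430],None,fx=5,fy=5,interpolation=2)
cv2.imwrite('pics/s14c.png',a);cv2.imwrite('pics/s14.png',im)
im=capture('top')[:,:,::-1];cv2.imwrite('pics/t14.png',im)
```

```text
33.25 pos [ 0.4857 -0.324   0.2707] stand xy -524.399424550815 -144.67164639184932 F stand 0.07222701357409801 -0.23453653634634555 -0.8232518683430815 T [ 0.0058 -0.0629  0.0219] w 1.0004478607573 q [-0.7794  0.444   1.5084 -0.0002  1.1906 -0.4596]
lean 0.028068174424753865 lat 0.0013192035240528145
eye rel knee x,y,z -537.1904597172994 -144.64750496735914 102.40319857526555
```

View pics/w14.png

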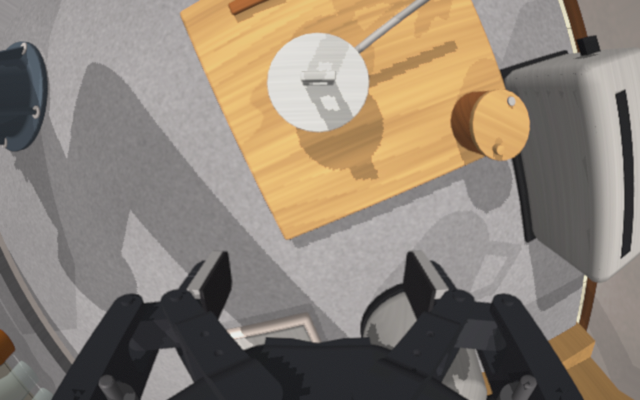

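View pics/s14c.png

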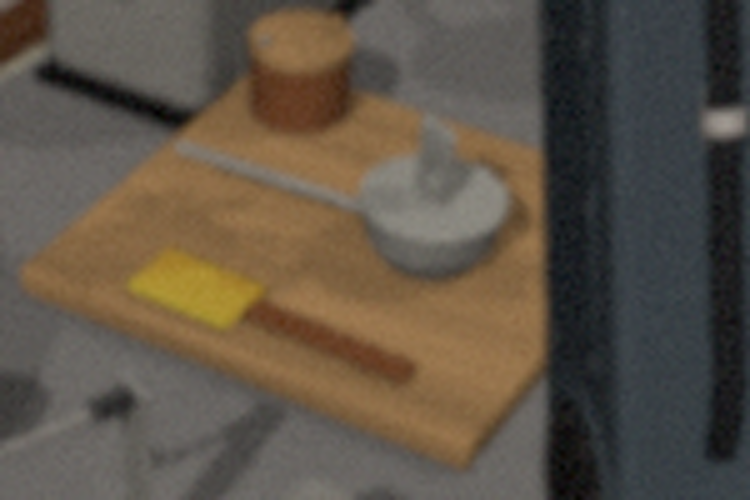

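View pics/t14.png

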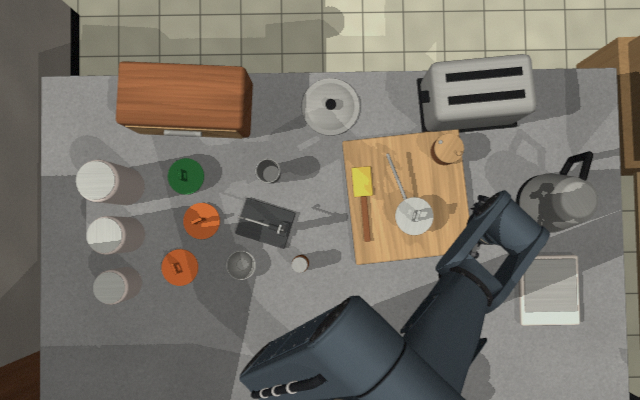

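Lid on the pan at (415,216) in the top view, level in the side view, hook empty. One quick numeric check of disc centre and handle drift.

Run:
```python
from h import *
import pickle
p,s=pickle.load(open('w14.pkl','rb'))
im=cv2.imread('pics/w14.png');hsv=cv2.cvtColor(im,cv2.COLOR_BGR2HSV)
mk=(hsv[...,1]<60).astype(np.uint8);mk[:, :255]=0;mk[:,380:]=0;mk[:20]=0;mk[145:]=0
mk=cv2.morphologyEx(mk,cv2.MORPH_OPEN,np.ones((15,15),np.uint8))
c=max(cv2.findContours(mk,0,1)[0],key=cv2.contourArea)[:,0,:].astype(float)
P=np.array([wonz(p,q,.075) for q in c])[:,:2]
for _ in range(4):
  x=np.linalg.lstsq(np.c_[2*P,np.ones(len(P))],(P**2).sum(1),rcond=None)[0];r=np.sqrt(x[2]+x[:2]@x[:2]);e=np.hypot(*(P-x[:2]).T)-r;P=P[np.abs(e)<1.2]
print('disc',x[:2],r,len(P),np.abs(e).max())
a=cv2.imread('pics/top0.png');b=cv2.imread('pics/t14.png')
for n,(y0,y1,x0,x1) in {'handle':(148,197,380,408),'salt':(130,168,428,468),'spat':(162,245,348,376),'tumbler':(155,188,252,286),'jar':(250,275,288,312),'katori':(245,285,222,260)}.items():
  print(n,np.abs(a[y0:y1,x0:x1].astype(int)-b[y0:y1,x0:x1]).mean(), cv2.phaseCorrelate(*[cv2.cvtColor(i[y0:y1,x0:x1],6).astype(np.float32) for i in (a,b)]))
```

```text
disc [ 0.51905485 -0.22604349] 0.052111926648838264 288 0.004610355648712948
handle 8.408649173955297 ((0.36795375725050583, -0.27156393148138847), 0.6742719968159994)
salt 10.236184210526316 ((-0.07831488775694595, -0.0019084879519652986), 1.0109089648723601)
spat 12.777395295467585 ((-0.04786246668600924, 0.00652737392945113), 0.9250089288640906)
tumbler 11.538324420677363 ((-0.23317846700323486, -0.05262027168879513), 0.9800861477851868)
jar 16.71388888888889 ((0.16717415270003677, 0.46098586807462105), 0.9758364512523016)
katori 12.006578947368421 ((0.21695127327734198, -0.0719336835628539), 0.7318355217576027)
```

```bash
python3 -c "
from bench import *
print(close_job())"
```

```text
the job is handed in; nothing more can be done
None
```

I took the lid off the hook and set it on the tadka pan, with the plug inside the rim. I then let go, moved the gripper clear and handed the job in at about 33 s.

**Feel and removal:** I drew the lid along the rod until it met the barb. The reading rose to about 2.4 N, which put the knee about 17 mm ahead of where the eye had hung. Backing off, leaning 40° and following the given path over the tip showed only the lid's weight and sensor noise of 1–1.5 N. The highest reading on the hook was about 3 N, when the fingers closed on the tab.

**Placing:** The plug passed the rim without resistance. The disc touched about 0.8 mm higher than I had worked out, pressed with at most 5 N, and I opened the gripper.

**Last checks:**
- **Lid:** The disc centre is (0.5190, −0.2260) and the pan centre, measured beforehand, is (0.5185, −0.2255), about 0.7 mm apart. The lid looks level in the side view, and the gripper is open and away from it.
- **Pan and other things:** The pan's handle, salt box, spatula, tumbler, jar and katori all compare within half a pixel (about 1 mm) of the start picture. The matches were weaker for the handle and the katori, and I checked the look-alikes only by eye.

**What disagreed:** One move call was refused for a missing key and repeated. One automatic circle fit of the held lid came out wrong, so I replaced it with hand-read edge points.

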